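# Knock the bench pegs flush, lock the rest and lay the ring clamps on it

### The job

Get the clamp rest ready: take the mallet from its wooden stand and, using its face, knock all four sprung pegs down flush with the top of the narrow steel rail, never pushing them with the gripper, then put the mallet back on its stand the way it was, a face of its head down on the round pad and the handle in the fork. Next turn the T-handle at the end of the rest a full quarter turn clockwise to lock it tight. Last, lay every ring clamp that is on the table across the rail, each over a peg of its own, level, square to the rail and balanced on its middle, and leave the tin and the bottle where they are.

Things in the scene. Friction and masses are not known exactly. Their poses are not given: they have to be found in the camera images.
- rail_mid (a point): Middle of the top face of the clamp rest's steel rail: the rail is 36 mm wide (its x), 270 mm long (its y), its top is level, 40 mm above the table. It stands on a foot 64 mm wide, 10 mm high; it is fixed. A low steel fence 5 mm thick runs along its far side (+x), its inner face 74 mm from the rail's centre line, its top 66 mm above the table. The four pegs stand on its centre line at y = -112.5, -37.5, +37.5 and +112.5 mm; the T-handle stands at y = -195 mm.
- peg0 (a joint): Peg 0 (the first, at y = -112.5 mm) of four alike in the rail's top: steel, round, 21 mm across. Value 0: standing 14 mm proud of the rail; grows as it is driven down; 0.014: flush, its stop. A leaf spring grips it: it takes 4 to 6 N downwards to move it and it stays where it is left.
- peg1 (a joint): Peg 1 (the second, at y = -37.5 mm) of four alike in the rail's top: steel, round, 21 mm across. Value 0: standing 14 mm proud of the rail; grows as it is driven down; 0.014: flush, its stop. A leaf spring grips it: it takes 4 to 6 N downwards to move it and it stays where it is left.
- peg2 (a joint): Peg 2 (the third, at y = +37.5 mm) of four alike in the rail's top: steel, round, 21 mm across. Value 0: standing 14 mm proud of the rail; grows as it is driven down; 0.014: flush, its stop. A leaf spring grips it: it takes 4 to 6 N downwards to move it and it stays where it is left.
- peg3 (a joint): Peg 3 (the fourth, at y = +112.5 mm) of four alike in the rail's top: steel, round, 21 mm across. Value 0: standing 14 mm proud of the rail; grows as it is driven down; 0.014: flush, its stop. A leaf spring grips it: it takes 4 to 6 N downwards to move it and it stays where it is left.
- peg0_top (a point): Centre of the top face of the first peg. Axes equal the rail's.
- peg1_top (a point): Centre of the top face of the second peg. Axes equal the rail's.
- peg2_top (a point): Centre of the top face of the third peg. Axes equal the rail's.
- peg3_top (a point): Centre of the top face of the fourth peg. Axes equal the rail's.
- latch (a joint): T-handle of the compression latch, upright axis. 0: open, the bar along the rail; grows as it turns clockwise seen from above; 1.57: locked, the bar across the rail, at its stop. It starts at 0 to 0.15, takes about 0.12 N m to turn and stays where it is left.
- latch_grip (a point): Middle of the T-handle's bar, on its axis, 55 mm above the table. The bar is 13 mm wide (this point's x), 64 mm long (its y) and 14 mm high, free below except for its stem 18 mm thick in the middle (steel plate 14 mm below the bar's underside).
- pad_mid (a point): Centre of the top of the round rubber pad (60 mm across, top 14 mm above the table) on the mallet stand, a fixed wooden foot 76 x 340 x 10 mm. Its y axis points along the foot to the fork, its z up. The fork stands 280 mm from this point along y: floor of the fork 54 mm above the table, 22 mm thick along y, its two prongs 30 mm higher and 50 mm apart inside at the foot, leaning outwards; the middle of the fork is at x = -4 mm.
- mallet_head (a point): Middle of the head of a soft-face mallet, 353 mm long, 0.45 kg. The head is a cylinder 42 mm across and 116 mm long along this point's y axis, so its two striking faces lie 58 mm away along +y and -y; x points along the handle, from the head to the handle's butt, 330 mm away. At the start it stands on its -y face on the pad, y vertical, handle level.
- mallet_grip (a point): Centre of the mallet's handle 89 mm from the middle of the head, a good place to hold it, 20 mm from its centre of mass towards the head; the handle is about 31 mm thick here and may be held across its sides, from above, 34 mm at the butt. Same axes as the head's point. The upper end of the head stands 58 mm higher than this point.
- clamp0_mid (a point): A wooden ring clamp, 122 x 29 x 26 mm bar with a band 8 mm wide and 1 mm proud round its middle, 70 g; all are alike. This point is the middle of the bar, half-way up; x runs along the bar's length, z up when it lies as built (it may lie on any long side). May be absent. The clamps start flat on the table in a row between the robot and the rail, where the table stays free to set one down again.
- clamp1_mid (a point): A wooden ring clamp, 122 x 29 x 26 mm bar with a band 8 mm wide and 1 mm proud round its middle, 70 g; all are alike. This point is the middle of the bar, half-way up; x runs along the bar's length, z up when it lies as built (it may lie on any long side). May be absent. The clamps start flat on the table in a row between the robot and the rail, where the table stays free to set one down again.
- clamp2_mid (a point): A wooden ring clamp, 122 x 29 x 26 mm bar with a band 8 mm wide and 1 mm proud round its middle, 70 g; all are alike. This point is the middle of the bar, half-way up; x runs along the bar's length, z up when it lies as built (it may lie on any long side). May be absent. The clamps start flat on the table in a row between the robot and the rail, where the table stays free to set one down again.
- clamp3_mid (a point): A wooden ring clamp, 122 x 29 x 26 mm bar with a band 8 mm wide and 1 mm proud round its middle, 70 g; all are alike. This point is the middle of the bar, half-way up; x runs along the bar's length, z up when it lies as built (it may lie on any long side). May be absent. The clamps start flat on the table in a row between the robot and the rail, where the table stays free to set one down again.
- tin: Bystander: round tin, 63 mm across, 32 mm high; origin in the centre of its underside.
- bottle: Bystander: small squeeze bottle, 40 mm across, 118 mm high; origin in the centre of its underside.
- mallet: The mallet; its origin lies on its side 154 mm from the head towards the butt. Use the two points above.

How it is judged (in metres and radians):
On the way, in this order (a step that is already met when the one before it is completed fails the run):
1. the mallet is lifted off its stand (distance between mallet_head and pad_mid above 0.09 m), for 0.1 s.
2. all four pegs are knocked flush with the mallet, which is away from its stand (value of joint each of peg0, peg1, peg2, peg3 above 0.0122 m and horizontal distance between mallet_head and pad_mid above 0.05 m), for 0.2 s.
3. the mallet is back on its stand and released (horizontal distance between mallet_head and pad_mid below 0.015 m and height (world z) of mallet_head between 0.064 and 0.08 m and angle between the x axis of mallet_head and the y axis of pad_mid, either way round below 0.1 rad and angle between the y axis of mallet_head and the z axis of pad_mid, either way round below 0.1 rad and contact force between the fingers and mallet below 0.2 N), for 0.3 s.
4. the T-handle is turned tight (value of joint latch above 1.4 rad), for 0.2 s.
At the end, for the whole second after the job is handed in: Pegs within 1.8 mm of flush; T-handle past 1.4 rad; mallet face down on the pad (15 mm, square to 0.1 rad), handle in the fork; each clamp present lies level on the rail, middle within 16 mm of its centre line and 15 mm of a peg, square to 0.22 rad; all released, at rest (all of step 3 and value of joint each of peg0, peg1, peg2, peg3 above 0.0122 m and value of joint latch above 1.4 rad and linear speed of mallet below 0.02 m/s and x of clamp0_mid in the frame of rail_mid between -0.016 and 0.016 m and z of clamp0_mid in the frame of rail_mid between 0.008 and 0.022 m and angle between the x axis of each of clamp0_mid, clamp1_mid, clamp2_mid, clamp3_mid and the x axis of rail_mid, either way round below 0.22 rad and (horizontal distance between clamp0_mid and peg0_top below 0.015 m or horizontal distance between clamp0_mid and peg1_top below 0.015 m or horizontal distance between clamp0_mid and peg2_top below 0.015 m or horizontal distance between clamp0_mid and peg3_top below 0.015 m) and x of clamp1_mid in the frame of rail_mid between -0.016 and 0.016 m and z of clamp1_mid in the frame of rail_mid between 0.008 and 0.022 m and (horizontal distance between clamp1_mid and peg0_top below 0.015 m or horizontal distance between clamp1_mid and peg1_top below 0.015 m or horizontal distance between clamp1_mid and peg2_top below 0.015 m or horizontal distance between clamp1_mid and peg3_top below 0.015 m) and x of clamp2_mid in the frame of rail_mid between -0.016 and 0.016 m and z of clamp2_mid in the frame of rail_mid between 0.008 and 0.022 m and (horizontal distance between clamp2_mid and peg0_top below 0.015 m or horizontal distance between clamp2_mid and peg1_top below 0.015 m or horizontal distance between clamp2_mid and peg2_top below 0.015 m or horizontal distance between clamp2_mid and peg3_top below 0.015 m) and x of clamp3_mid in the frame of rail_mid between -0.016 and 0.016 m and z of clamp3_mid in the frame of rail_mid between 0.008 and 0.022 m and (horizontal distance between clamp3_mid and peg0_top below 0.015 m or horizontal distance between clamp3_mid and peg1_top below 0.015 m or horizontal distance between clamp3_mid and peg2_top below 0.015 m or horizontal distance between clamp3_mid and peg3_top below 0.015 m)); the robot touches nothing.
It fails at once if a peg is pushed with the gripper or arm (contact force between any of the fingers, the arm and peg0 above 2 N).
It fails at once if a peg is pushed with the gripper or arm (contact force between any of the fingers, the arm and peg1 above 2 N).
It fails at once if a peg is pushed with the gripper or arm (contact force between any of the fingers, the arm and peg2 above 2 N).
It fails at once if a peg is pushed with the gripper or arm (contact force between any of the fingers, the arm and peg3 above 2 N).
It fails at once if a bystander is moved by more than 3 cm (distance of any of tin, bottle from where it was at the start of the episode above 0.03 m).
Of clamp0, clamp1, clamp2, clamp3 only 3 to 4 are there at a start; the rules pass over those that are not, and their reading is None.
At some moment in a run one of clamp0, clamp1, clamp2, clamp3 may be knocked a few centimetres aside while the robot is not near it.
It also fails if it takes over 210 s, if anything falls off the work surface, if the arm or the gripper's body presses on something with over 40 N, if the wrist force passes 120 N, or if a joint passes its speed limit or range.

### The arm

A 6-joint arm with a two-finger parallel gripper is mounted at the origin on the work surface; the furniture and walls round the work are solid. World frame = base frame: x ahead of the robot, y to its left, z up, the work surface at z = 0. Lengths are in mm, angles in rad, forces in N, time in s.
With the tool pointing down it reaches from about 350 to 975 mm from the base axis. Payload 7.1 kg.
Tool frame: the origin (TCP) lies at the very end of the fingers, on their centre line; the grasp point (between the pads) lies 19 mm behind it; x points along the fingers, z is the direction in which the jaws open and shut, and the axes are right-handed (so a half turn about x gives the same grasp; the last joint's range is limited). The gripper opens to 88 mm and grips with 3 to 60 N. Pads are 20 mm wide; open, the fingers measure 115 mm over their backs; the gripper's body (75 mm by 178 mm) begins 61 mm behind the grasp point.
Start: joints at [-1.266, 0.423, 1.63, -0, 1.089, -0.019], TCP at [198.874, -592.498, 222.675] pointing down, gripper open.
Joint ranges: [-3, 3], [-0.9, 2.11], [0.09, 2.58], [-1.31, 4.45], [0.11, 2.69], [-2.54, 2.54]. Speed limits (rad/s): [2.39, 2.39, 3.01, 3.14, 3.14, 3.14].

### API

Orientations are given as a rotation vector (axis times angle).
In Python, from workcell import * gives the robot as it stands.
- The arm moves only by the shell command python3 -m crank 'ROWS'. ROWS is JSON, a list of rows, each a list of 3 entries, a list of its own where there are three numbers: the shift along the tool's x, y, z in cm, then the turn, a rotation vector about the tool's x, y, z in degrees, then the finger opening in cm, from 0 to 8.78. In form: [[[dx, dy, dz], [rx, ry, rz], claw], ...]. A call has 1 to 5 rows; each row shifts and turns the commanded pose from where the row before left it, along the tool's axes as they then stand; what a row does not reach is not made up. A row lasts 1/8 s, in which the tool goes at most 62.5 mm and 10.7 degrees, less where a joint would pass 70% of its speed; a pose out of reach is approached as far as the arm can. A call with a gripper value outside its range is refused whole. The fingers move at their own pace and stop on an object; the grip force is fixed at half the most. Time passes only in rows, so rows that do not move let the fingers close. It gives the time, the measured TCP pose, the force and the opening at its end, in the units of the state.
- get_obs(): the state, without advancing time (a new reading comes with each control period).
- get_image(name): name is "scene" or "top"; returns a dict with "pixels" (480x640x3 uint8, red, green, blue), "mtx" (3x3 intrinsics, pixels), "view" (4x4, takes a point from world to camera coordinates). Camera axes: x right, y down, z forward; pixel columns grow to the right and rows downward; lengths in mm; the calibration is good to about 2 mm. A picture is of the moment at which its call begins. There is no depth.
- close_job(): hands the job in, once; it reports no verdict.
The state is a dict: "t": time; "qpos": joint angles; "qvel": joint speeds; "joint_torque": joint torques, N m; "ee_pos": TCP position; "orientation": TCP orientation; "ft_force": force on the tool from outside, world axes, zero at the start; "moment": the same for the moment, N m; "width": finger opening in mm.
Only numpy, scipy, OpenCV 4.12 (cv2) and the standard library are available. Lean on these libraries where they do the work, as an engineer would, in place of code of your own. Each camera call takes 0.05 s, during which the arm holds its last target.

## Working session

There is one attempt and no reset: what is moved stays moved. The work goes in short steps, Python scripts to look and compute and a shell command to move; the robot and the scene stay as the last step left them, time stands still between calls to the robot, and variables do not carry over. Pictures are saved under pics/ and viewed, and the job is handed in when it is done.

```bash
ls; mkdir -p pics; python3 - <<'E'
from workcell import *
import cv2
print(get_obs())
for n in ["scene","top"]:
    d=get_image(n); cv2.imwrite(f"pics/{n}0.png",d["pixels"][:,:,::-1]); print(d["mtx"],d["view"])
E
```

```text
pics
{'t': 0.0, 'qpos': array([-1.26599479e+00,  4.23829068e-01,  1.63069097e+00, -1.73794924e-05,
        1.08857476e+00, -1.90043067e-02]), 'qvel': array([-0.00108726,  0.00092256,  0.0001215 , -0.0008354 ,  0.0015549 ,
        0.00030694]), 'joint_torque': array([ 3.25733308e-03, -5.44616854e+01, -2.73662961e+01,  6.47116243e-02,
        2.27025751e-02, -1.02837037e-04]), 'ee_pos': array([ 198.71237132, -591.98770783,  221.90865634]), 'orientation': array([ 0.96834189,  1.3464102 , -0.96687068]), 'ft_force': array([ 0.72630663,  0.02873836, -0.64620882]), 'moment': array([-0.00828673, -0.04365318,  0.00242373]), 'width': 87.58565744511806}
[[439.94046497   0.         323.08539074]
 [  0.         439.94046497 232.14593136]
 [  0.           0.           1.        ]] [[-6.27843560e-01 -7.78326983e-01 -4.42396116e-03  4.70646653e+02]
 [-3.13695181e-01  2.58238277e-01 -9.13733181e-01  1.58657498e+02]
 [ 7.12325626e-01 -5.72293718e-01 -4.06290663e-01  9.55686059e+02]
 [ 0.00000000e+00  0.00000000e+00  0.00000000e+00  1.00000000e+00]]
[[504.45061934   0.         318.13288508]
 [  0.         504.45061934 238.54002499]
 [  0.           0.           1.        ]] [[ 4.29312940e-03 -9.99941103e-01  9.96793165e-03  2.24473114e+02]
 [-9.81629712e-01 -6.11548771e-03 -1.90697952e-01  4.98686236e+02]
 [ 1.90747679e-01 -8.96612690e-03 -9.81598152e-01  1.13612729e+03]
 [ 0.00000000e+00  0.00000000e+00  0.00000000e+00  1.00000000e+00]]
```

View pics/scene0.png

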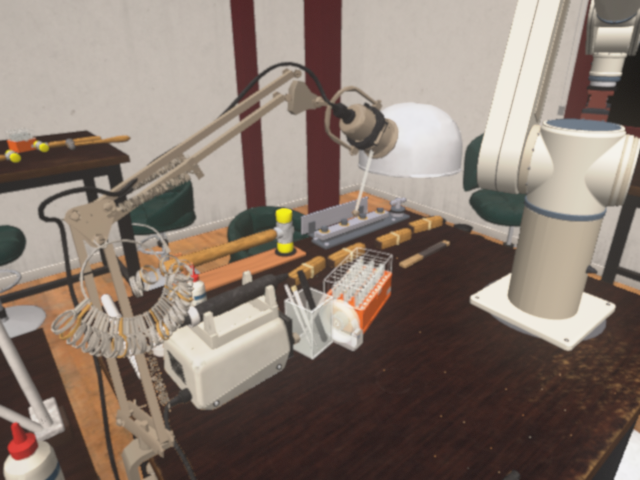

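View pics/top0.png

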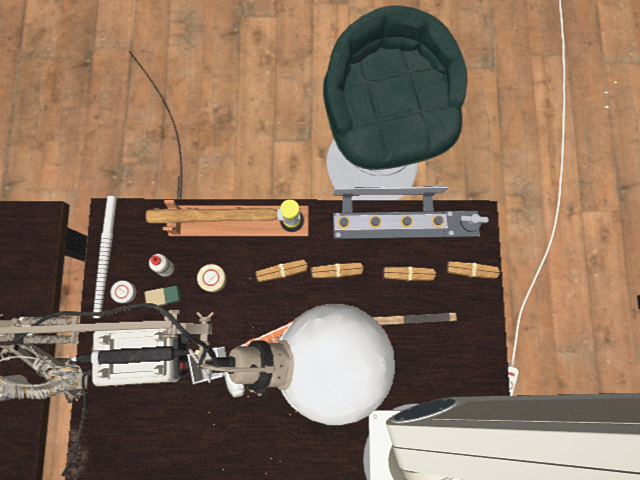

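The top view shows four clamps around (280,270), (337,270), (410,273), (473,270), and the rail from (333,225) to (448,225) with the latch at about (470,222). The mallet head is at (290,212) and its handle runs left to (150,215). A lamp shade sits at (345,365), and the tin and bottle stand near (210,278) and (160,265). I'll zoom in next.

```bash
cat > h.py <<'E'
from workcell import *
import cv2, numpy as np
from scipy.spatial.transform import Rotation as R
def ray(d,u,v):
    K,V=d["mtx"],d["view"]; c=-V[:3,:3].T@V[:3,3]
    r=V[:3,:3].T@np.linalg.solve(K,[u,v,1]); return c,r/np.linalg.norm(r)
def onz(d,u,v,z):
    c,r=ray(d,u,v); return (c+r*(z-c[2])/r[2])
def proj(d,p):
    q=d["view"][:3,:3]@np.array(p)+d["view"][:3,3]; q=d["mtx"]@q; return q[:2]/q[2]
def tri(d1,p1,d2,p2):
    c1,r1=ray(d1,*p1);c2,r2=ray(d2,*p2)
    A=np.c_[r1,-r2]; s=np.linalg.lstsq(A,c2-c1,rcond=None)[0]
    a,b=c1+s[0]*r1,c2+s[1]*r2; return (a+b)/2,np.linalg.norm(a-b)
def crop(d,name,x0,y0,w,h,s):
    im=d["pixels"][y0:y0+h,x0:x0+w,::-1]
    cv2.imwrite("pics/"+name,cv2.resize(im,None,fx=s,fy=s,interpolation=cv2.INTER_CUBIC))
def pose():
    o=get_obs(); M=R.from_rotvec(o["orientation"]).as_matrix()
    print("t",round(o["t"],2),"pos",o["ee_pos"].round(1),"F",o["ft_force"].round(1),"w",round(o["width"],1)); print(M.round(3)); return o,M
E
python3 - <<'E'
from h import *
t=get_image("top"); s=get_image("scene")
crop(t,"t1.png",320,170,200,130,4); crop(t,"t2.png",130,180,200,130,4); crop(s,"s1.png",140,180,320,130,2.5)
print(-t["view"][:3,:3].T@t["view"][:3,3],-s["view"][:3,:3].T@s["view"][:3,3])
pose()
E
```

```text
[ 271.84789126  237.69626371 1208.08135694] [-335.49710784  872.27867851  535.33906454]
t 0.2 pos [ 198.7 -592.2  222.2] F [0.3 0.3 0. ] w 88.2
[[-0.     0.948  0.318]
 [ 0.001  0.318 -0.948]
 [-1.    -0.    -0.001]]
```

View pics/t1.png

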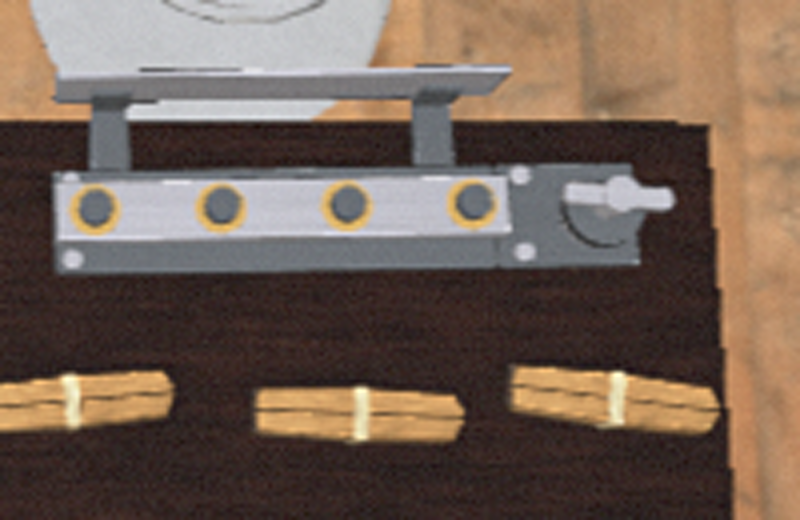

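View pics/t2.png

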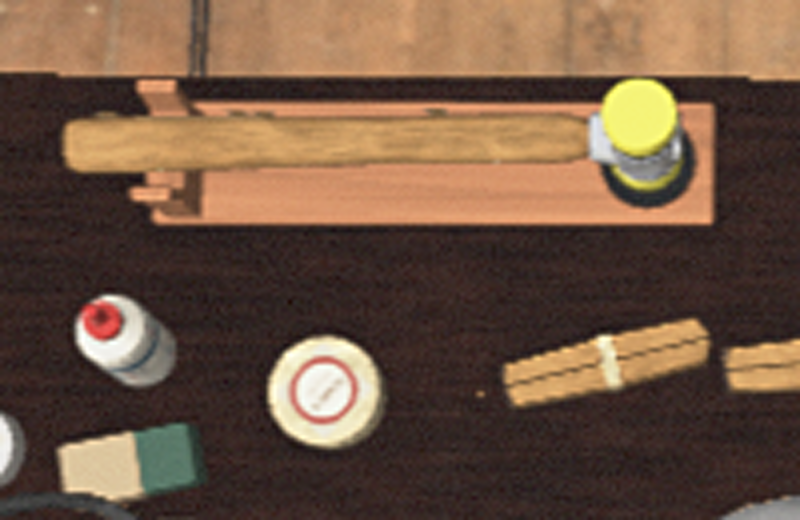

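View pics/s1.png

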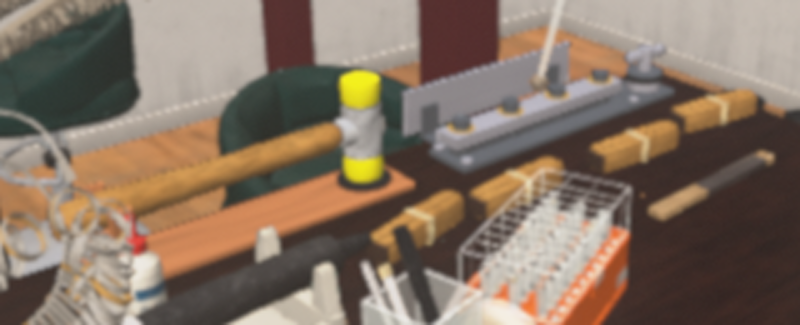

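```bash
python3 - <<'E'
from h import *
t=get_image("top"); s=get_image("scene")
f=lambda o,u,v:(o[0]+(u+.5)/4-.5,o[1]+(v+.5)/4-.5)
T1=(320,170);T2=(130,180)
P={}
for n,o,u,v,z in [("peg3",T1,95,206,54),("peg2",T1,221,205,54),("peg1",T1,348,204,54),("peg0",T1,473,202,54),
 ("latch",T1,620,196,62),("latL",T1,568,193,62),("latR",T1,672,198,62),("headtop",T2,638,116,130),("pad?",T2,645,180,14),("handle h",T2,585,137,85),("handle b",T2,68,144,85),
 ("cA",T2,609,361,27),("cAl",T2,508,386,26),("cAr",T2,706,338,26),("cB",T1,72,400,27),("cBr",T1,172,393,26),("cBl",T2,730,369,26),("cC",T1,361,413,27),("cCl",T1,257,411,26),("cCr",T1,462,416,26),("cD",T1,617,399,27),("cDl",T1,513,388,26),("cDr",T1,716,408,26),("tin",T2,325,391,32),("bottletop",T2,101,320,118),("railBL",T1,57,240,40),("railBR",T1,510,233,40),("forkU",T2,160,95,84),("forkL",T2,150,195,84),("standBR",T2,713,222,10),("standTR",T2,713,104,10),("fenceL",T1,57,70,66),("fenceR",T1,510,68,66),("rackR",(0,0),455*4,316*4,10)]:
    print(n,onz(t,*f(o,u,v),z)[:2].round(1))
print("lamp",tri(t,(337,365),s,(410,140)))
for z in (250,350,450): print(z,onz(t,394,365,z).round(),onz(t,337,305,z).round(), onz(t,280,365,z).round())
E
```

```text
peg3 [538.1 168.1]
peg2 [539.2  94. ]
peg1 [540.3  19.3]
peg0 [542.  -54.4]
latch [ 544.3 -138.7]
latL [ 545.9 -108.3]
latR [ 543.3 -169.2]
headtop [548. 292.]
pad? [537.8 293. ]
handle h [547.  324.4]
handle b [540.9 618.8]
cA [425.7 312. ]
cAl [410.7 371.1]
cAr [439.8 255. ]
cB [427.  180.6]
cBr [431.6 121.5]
cBl [421.4 240.7]
cC [420.2  10.2]
cCl [421.2  71.4]
cCr [418.9 -49.7]
cD [ 429.4 -141.7]
cDl [435.7 -80.6]
cDr [ 424.5 -200.4]
tin [406.4 477. ]
bottletop [434.7 582.9]
railBL [520.6 189.8]
railBR [526.5 -79.2]
forkU [570.3 568.5]
forkL [511.7 570.6]
standBR [512.9 251.6]
standTR [586.7 252.2]
fenceL [617.3 190.7]
fenceR [620.5 -76.6]
rackR [321.7 -95.6]
lamp (array([227.01963453, 198.77549909, 349.45453519]), np.float64(3.1904780639571184))
250 [221.  88. 250.] [330. 193. 250.] [220. 298. 250.]
350 [226. 103. 350.] [324. 197. 350.] [225. 292. 350.]
450 [232. 119. 450.] [318. 202. 450.] [231. 286. 450.]
```

```bash
python3 - <<'E'
from h import *
t=get_image("top"); s=get_image("scene")
crop(s,"s2.png",230,40,250,160,3.2); crop(t,"t3.png",0,290,420,190,1.9)
E
```

```text
(no output)
```

View pics/s2.png

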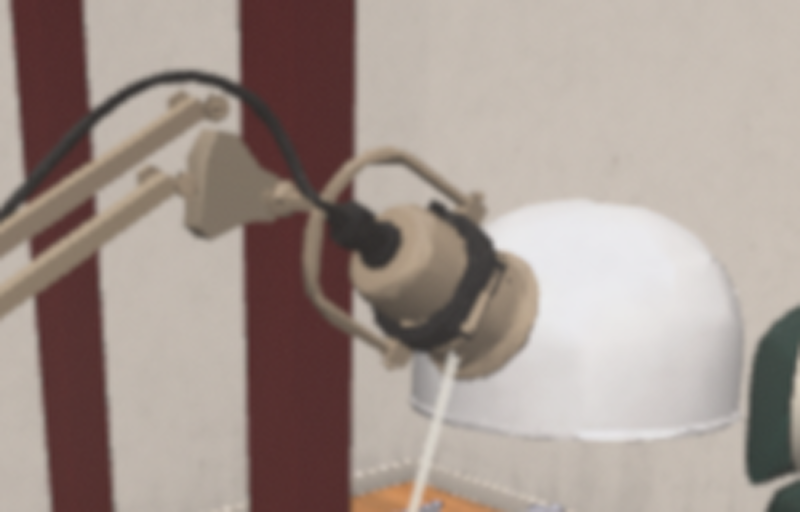

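View pics/t3.png

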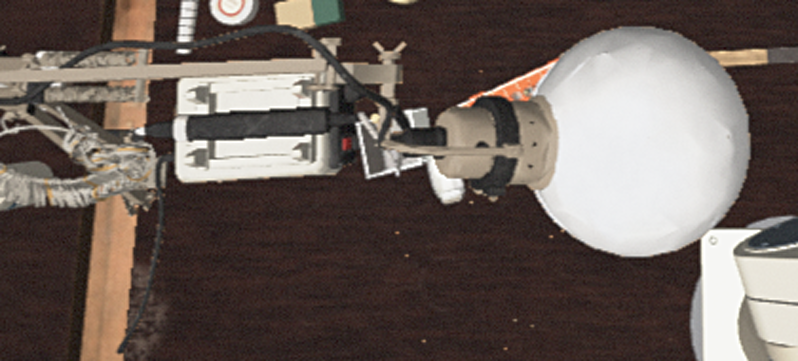

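```bash
python3 - <<'E'
from h import *
t=get_image("top"); s=get_image("scene")
print("rim",tri(t,(338,365),s,(410,168)))
print("shadetop",[proj(s,(227,199,z)).round() for z in (300,350,400,450,500)])
print("knuckle",tri(t,(203,322),s,(296,73)))
print("socket",tri(t,(250,365),s,(368,118)))
E
```

```text
rim (array([224.3526585 , 194.69000293, 292.92646431]), np.float64(4.133145800356601))
shadetop [array([409., 165.]), array([411., 140.]), array([413., 114.]), array([415.,  86.]), array([417.,  57.])]
knuckle (array([298.5532823 , 404.72615581, 477.15011307]), np.float64(23.88710978085815))
socket (array([223.91975722, 330.05080562, 406.58627238]), np.float64(12.639928576834926))
```

```bash
python3 -m crank '[[[0,0,0],[-10,0,0],8.7],[[0,0,0],[-10,0,0],8.7],[[0,0,0],[-10,0,0],8.7],[[0,0,0],[-10,0,0],8.7],[[0,0,0],[-10,0,0],8.7]]'; python3 -m crank '[[[0,0,0],[-10,0,0],8.7],[[0,0,0],[-10,0,0],8.7],[[0,0,5],[-2,0,0],8.7],[[0,0,5],[0,0,0],8.7],[[0,0,5],[0,0,0],8.7]]'; python3 -c "from h import *;pose()"
```

```text
t: 1.12
ee_pos: [198.9, -592.5, 222.7]
orientation: [0.289, 1.551, -0.289]
ft_force: [0.3, -0.1, -0.3]
width: 87.0
t: 1.75
ee_pos: [350.2, -592.8, 222.8]
orientation: [-0.007, 1.571, 0.007]
ft_force: [-0.2, -1.1, -0.8]
width: 87.1
t 1.75 pos [ 350.2 -592.8  222.8] F [-0.2 -1.1 -0.8] w 87.1
[[ 0.    -0.009  1.   ]
 [-0.     1.     0.009]
 [-1.    -0.     0.   ]]
```

```bash
python3 -m crank '[[[0,2,5],[0,0,0],8.7],[[0,4,4],[0,0,0],8.7],[[0,5,2],[0,0,0],8.7],[[0,5,2],[0,0,0],8.7],[[0,5,0],[0,0,0],8.7]]'; python3 -m crank '[[[0,5,0],[0,0,0],8.7],[[0,5,0],[0,0,0],8.7],[[0,5,0],[0,0,0],8.7],[[0,5,0],[0,0,0],8.7],[[0,5,0],[0,0,0],8.7]]';python3 -m crank '[[[0,5,0],[0,0,0],8.7],[[0,5,0],[0,0,0],8.7],[[0,5,0],[0,0,0],8.7],[[0,5,0],[0,0,0],8.7],[[0,5,0],[0,0,0],8.7]]'; python3 -c "from h import *;o,_=pose();print(o['qpos'])"
```

```text
t: 2.38
ee_pos: [478.0, -379.8, 222.6]
orientation: [-0.009, 1.57, 0.008]
ft_force: [0.5, -0.1, 0.2]
width: 86.8
t: 3.0
ee_pos: [474.4, -130.1, 222.9]
orientation: [-0.007, 1.57, 0.007]
ft_force: [-0.0, 0.4, 0.4]
width: 87.1
t: 3.62
ee_pos: [471.9, 120.1, 223.0]
orientation: [-0.007, 1.57, 0.008]
ft_force: [0.7, -0.1, -0.0]
width: 86.9
t 3.62 pos [471.9 120.1 223. ] F [ 0.7 -0.1 -0. ] w 86.9
[[ 0.001 -0.01   1.   ]
 [ 0.     1.     0.01 ]
 [-1.     0.     0.001]]
[ 2.24754737e-01  2.19141546e-01  1.92847474e+00 -1.83279292e-05
  9.93196769e-01  2.15150208e-01]
```

```bash
python3 -m crank '[[[0,4,3.65],[0,0,0],8.7],[[0,5,4],[0,0,0],8.7],[[0,5,0],[0,0,0],8.7],[[0,5,0],[0,0,0],8.7],[[0,5,0],[0,0,0],8.7]]'; python3 -m crank '[[[2,2,0],[0,0,0],8.7],[[5,0,0],[0,0,0],8.7],[[1,0,0],[0,0,0],8.7],[[0,0,0],[0,0,0],8.7]]'; python3 - <<'E'
from h import *
pose(); t=get_image("top"); s=get_image("scene"); crop(t,"t4.png",100,170,260,150,3); crop(s,"s4.png",140,130,320,180,2.5)
E
```

```text
t: 4.25
ee_pos: [545.2, 359.6, 222.7]
orientation: [-0.008, 1.571, 0.008]
ft_force: [0.1, 0.0, -0.2]
width: 87.3
t: 4.75
ee_pos: [544.8, 377.0, 142.0]
orientation: [-0.008, 1.573, 0.006]
ft_force: [0.4, -0.4, 0.1]
width: 86.7
t 4.75 pos [544.8 377.  142. ] F [ 0.4 -0.4  0.1] w 86.7
[[-0.002 -0.009  1.   ]
 [-0.001  1.     0.009]
 [-1.    -0.001 -0.002]]
```

View pics/t4.png

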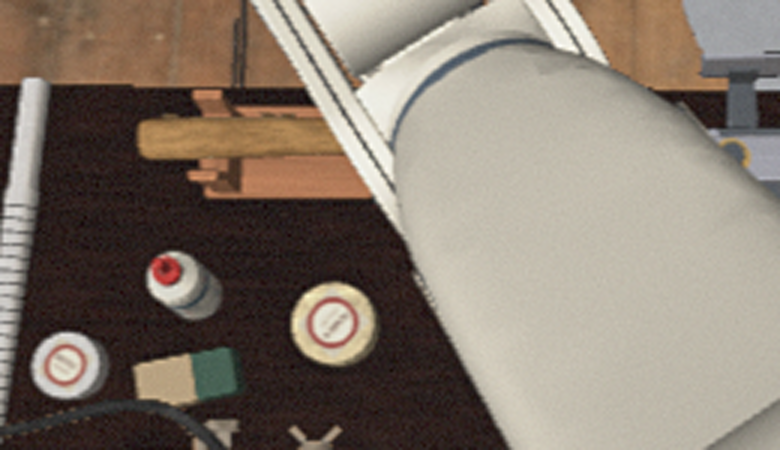

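View pics/s4.png

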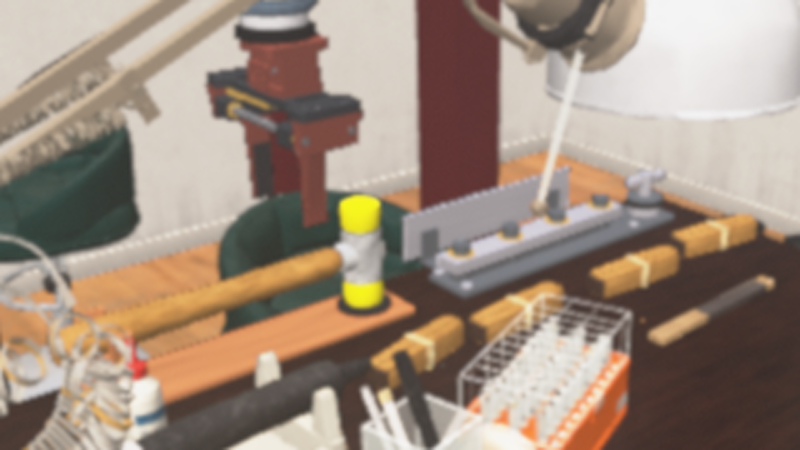

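Seen from the scene camera, the open fingers straddle the handle just behind the head. I'll descend and grip.

```bash
python3 -m crank '[[[4,0.4,0],[0,0,0],8.7],[[4,0,0],[0,0,0],8.7],[[0.9,0,0.1],[0,0,0],8.7],[[0,0,0],[0,0,0],8.7]]'; python3 -m crank '[[[0,0,0],[0,0,0],0],[[0,0,0],[0,0,0],0],[[0,0,0],[0,0,0],0],[[0,0,0],[0,0,0],0],[[0,0,0],[0,0,0],0]]';python3 -m crank '[[[0,0,0],[0,0,0],0],[[0,0,0],[0,0,0],0],[[0,0,0],[0,0,0],0],[[0,0,0],[0,0,0],0],[[0,0,0],[0,0,0],0]]'; python3 -c "from h import *;pose()"
```

```text
t: 5.35
ee_pos: [546.9, 382.2, 54.9]
orientation: [-0.007, 1.57, 0.008]
ft_force: [0.2, -0.1, 0.7]
width: 87.2
t: 5.98
ee_pos: [546.0, 382.0, 53.7]
orientation: [-0.008, 1.571, 0.008]
ft_force: [-0.4, 0.0, 0.5]
width: 40.5
t: 6.6
ee_pos: [546.6, 382.2, 54.0]
orientation: [-0.007, 1.57, 0.008]
ft_force: [4.2, 0.6, 2.4]
width: 28.0
t 6.6 pos [546.6 382.2  54. ] F [4.2 0.6 2.4] w 28.0
[[ 0.001 -0.01   1.   ]
 [ 0.001  1.     0.01 ]
 [-1.     0.001  0.001]]
```

```bash
python3 -m crank '[[[0,0,0],[0,0,0],0],[[0,0,0],[0,0,0],0]]';python3 -m crank '[[[-1,0,0],[0,0,0],0],[[-1,0,0],[0,0,0],0],[[-1,0,0],[0,0,0],0],[[0,0,0],[0,0,0],0]]'; python3 - <<'E'
from h import *
pose(); s=get_image("scene"); crop(s,"s5.png",140,130,320,180,2.5)
E
```

```text
t: 6.85
ee_pos: [546.5, 382.2, 54.0]
orientation: [-0.007, 1.57, 0.008]
ft_force: [4.3, 0.7, 2.7]
width: 28.1
t: 7.35
ee_pos: [546.3, 382.3, 84.8]
orientation: [-0.007, 1.57, 0.008]
ft_force: [-0.2, 0.5, -4.0]
width: 28.3
t 7.35 pos [546.3 382.3  84.8] F [-0.2  0.5 -4. ] w 28.3
[[ 0.001 -0.01   1.   ]
 [ 0.001  1.     0.01 ]
 [-1.     0.001  0.001]]
```

View pics/s5.png

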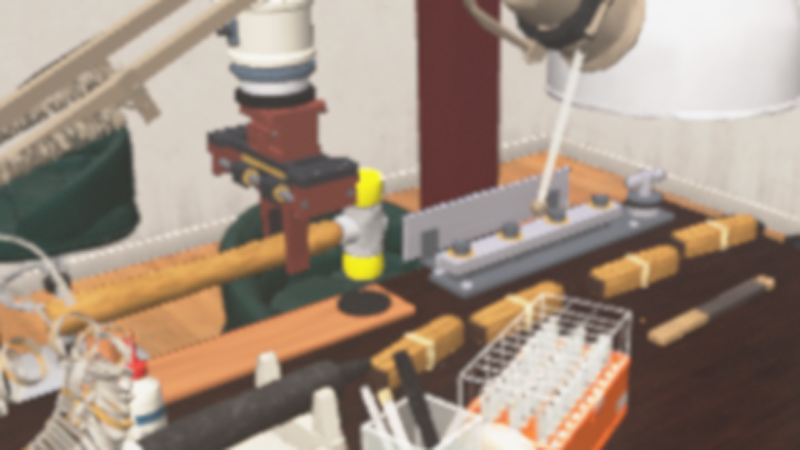

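The mallet is lifted level, with its bottom face near scene pixel (285,240) and clear of the pad. I'll raise it and go over peg 3.

```bash
python3 -m crank '[[[-3,0,0],[0,0,0],0],[[-4,0,0],[0,0,0],0],[[0,-3,0],[0,0,0],0],[[0,-4,0],[0,0,0],0],[[0,-4,-0.5],[0,0,0],0]]'; python3 -m crank '[[[0,-1.4,-0.6],[0,0,0],0],[[2,0,0],[0,0,0],0],[[1.5,0,0],[0,0,0],0],[[0,0,0],[0,0,0],0]]'; python3 - <<'E'
from h import *
pose(); s=get_image("scene"); crop(s,"s6.png",240,130,200,150,4)
E
```

```text
t: 8.02
ee_pos: [541.7, 270.8, 153.4]
orientation: [-0.008, 1.571, 0.008]
ft_force: [0.7, -0.3, -4.9]
width: 28.4
t: 8.52
ee_pos: [535.2, 257.9, 117.2]
orientation: [-0.009, 1.573, 0.007]
ft_force: [-0.1, 0.6, -3.6]
width: 28.3
t 8.53 pos [535.2 257.9 117.2] F [-0.1  0.6 -3.6] w 28.3
[[-0.003 -0.01   1.   ]
 [-0.001  1.     0.01 ]
 [-1.    -0.001 -0.003]]
```

View pics/s6.png

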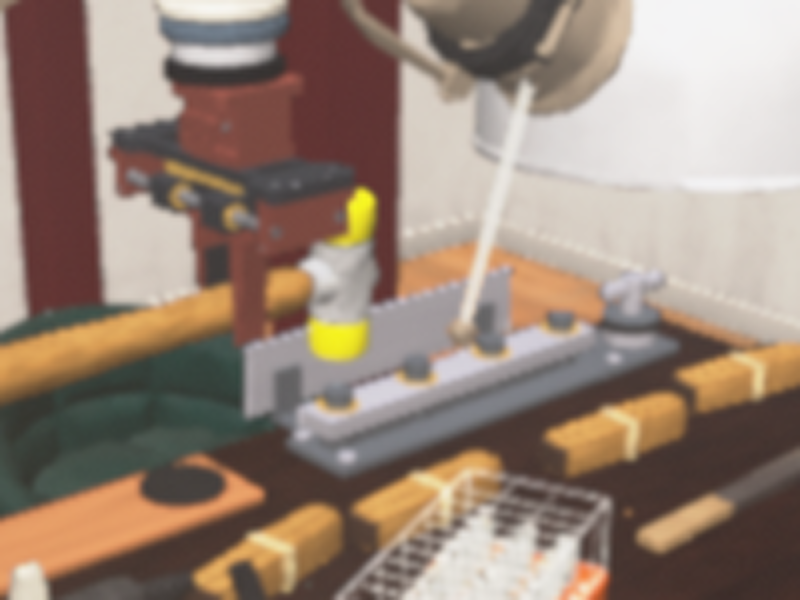

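```bash
python3 -m crank '[[[1.5,0,0],[0,0,0],0],[[0.7,0,0.1],[0,0,0],0],[[0.4,0,0],[0,0,0],0],[[0,0,0],[0,0,0],0]]'; python3 -m crank '[[[0.4,0,0],[0,0,0],0],[[0,0,0],[0,0,0],0]]'; python3 -m crank '[[[0.4,0,0],[0,0,0],0],[[0,0,0],[0,0,0],0]]'; python3 - <<'E'
from h import *
pose(); s=get_image("scene"); crop(s,"s7.png",240,130,200,150,4)
E
```

```text
t: 9.07
ee_pos: [537.1, 257.8, 92.3]
orientation: [-0.008, 1.571, 0.007]
ft_force: [-0.0, 0.8, -4.2]
width: 28.3
t: 9.32
ee_pos: [537.6, 258.1, 89.0]
orientation: [-0.007, 1.57, 0.008]
ft_force: [0.2, 1.3, -1.9]
width: 28.3
t: 9.57
ee_pos: [537.4, 258.0, 84.7]
orientation: [-0.008, 1.57, 0.008]
ft_force: [0.9, 1.4, -0.8]
width: 28.0
t 9.57 pos [537.4 258.   84.7] F [ 0.9  1.4 -0.8] w 28.0
[[ 0.001 -0.01   1.   ]
 [ 0.     1.     0.01 ]
 [-1.     0.     0.001]]
```

View pics/s7.png

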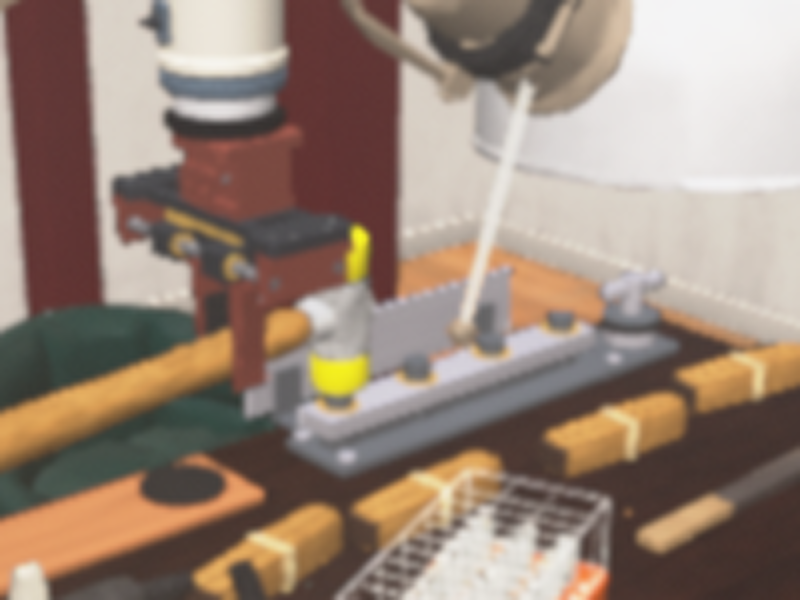

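Pressing slowly just makes the handle slip round in the jaws: the handle tilts and the peg stays up. I'll level the mallet and strike instead.

```bash
python3 -m crank '[[[-2,0,0],[0,0,0],0],[[-2,0,0],[0,0,4],0],[[-1.4,0,0],[0,0,0],0],[[0,0,0],[0,0,0],0]]'; python3 - <<'E'
from h import *
pose(); s=get_image("scene"); crop(s,"s8.png",180,120,260,190,3)
E
```

```text
t: 10.12
ee_pos: [538.1, 256.9, 140.4]
orientation: [0.047, 1.568, 0.062]
ft_force: [0.3, 0.0, -4.3]
width: 27.7
t 10.12 pos [538.1 256.9 140.4] F [ 0.3  0.  -4.3] w 27.7
[[ 0.002 -0.009  1.   ]
 [ 0.07   0.998  0.009]
 [-0.998  0.069  0.002]]
```

View pics/s8.png

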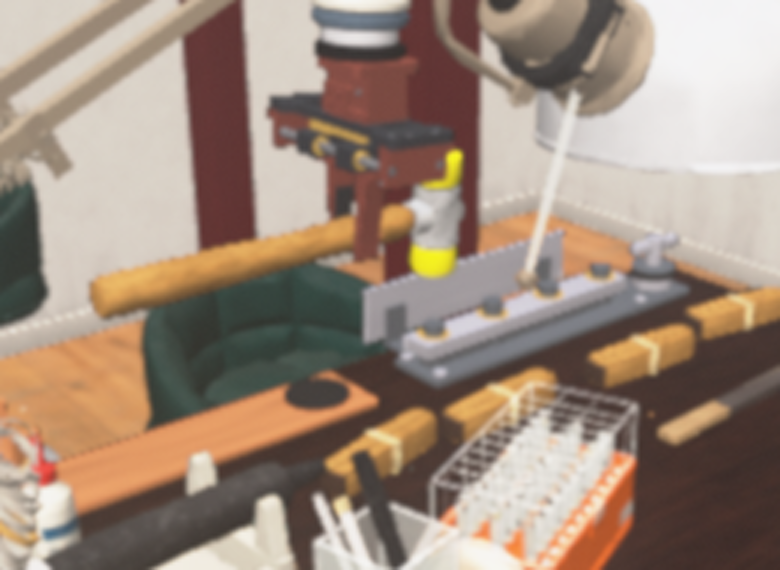

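```bash
python3 - <<'E'
from h import *
s=get_image("scene")
for th in (-8,-6,-4,-2,0,2):
    a=np.radians(th); print(th,((proj(s,(535.7,258+241*np.cos(a),159.5+241*np.sin(a)))-[180,120])*3).round(), ((proj(s,(538,258-89*np.cos(a)+58*np.sin(a),159.5-89*np.sin(a)-58*np.cos(a)))-[180,120])*3).round())
E
```

```text
-8 [ 96. 341.] [436. 256.]
-6 [ 94. 332.] [435. 260.]
-4 [ 92. 322.] [433. 264.]
-2 [ 90. 312.] [432. 268.]
0 [ 89. 301.] [430. 271.]
2 [ 87. 291.] [428. 275.]
```

```bash
python3 -m crank '[[[6.2,-0.4,0],[0,0,0],0]]';  python3 -m crank '[[[0.3,0,0],[0,0,0],0],[[0,0,0],[0,0,0],0]]'; python3 - <<'E'
from h import *
pose(); s=get_image("scene"); crop(s,"s9.png",180,120,260,190,3)
E
```

```text
t: 10.35
ee_pos: [541.6, 259.4, 79.9]
orientation: [0.05, 1.56, 0.066]
ft_force: [1.7, 4.8, 3.8]
width: 28.2
t: 10.6
ee_pos: [536.8, 257.5, 73.2]
orientation: [0.046, 1.572, 0.062]
ft_force: [-0.1, -1.1, -3.0]
width: 28.2
t 10.6 pos [536.8 257.5  73.2] F [-0.1 -1.1 -3. ] w 28.2
[[-0.002 -0.01   1.   ]
 [ 0.069  0.998  0.01 ]
 [-0.998  0.069 -0.002]]
```

View pics/s9.png

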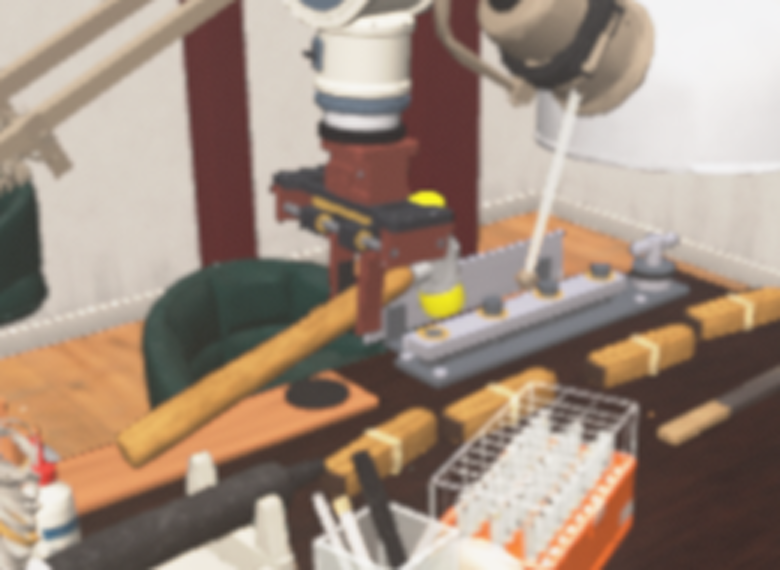

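The strike worked: peg 3 looks flush at about (433,332) in the crop. The mallet spun in the jaws, though, and its butt now droops to (135,450). I'll zoom in on the peg, then re-level the mallet by lowering it onto its fork and pad.

```bash
python3 -m crank '[[[-3,0,0],[0,0,0],0],[[-5,0,0],[0,0,0],0],[[-5,0,0],[0,0,-4],0],[[-3,0,0],[0,0,0],0],[[0,0,0],[0,0,0],0]]'; python3 - <<'E'
from h import *
pose(); s=get_image("scene"); crop(s,"s10.png",180,60,260,250,2.4); crop(s,"s10b.png",290,180,130,80,6)
E
```

```text
t: 11.28
ee_pos: [539.2, 249.3, 237.5]
orientation: [-0.005, 1.563, 0.01]
ft_force: [0.6, 0.1, -5.4]
width: 28.5
t 11.28 pos [539.2 249.3 237.5] F [ 0.6  0.1 -5.4] w 28.5
[[ 0.007 -0.01   1.   ]
 [ 0.003  1.     0.01 ]
 [-1.     0.003  0.008]]
```

View pics/s10.png

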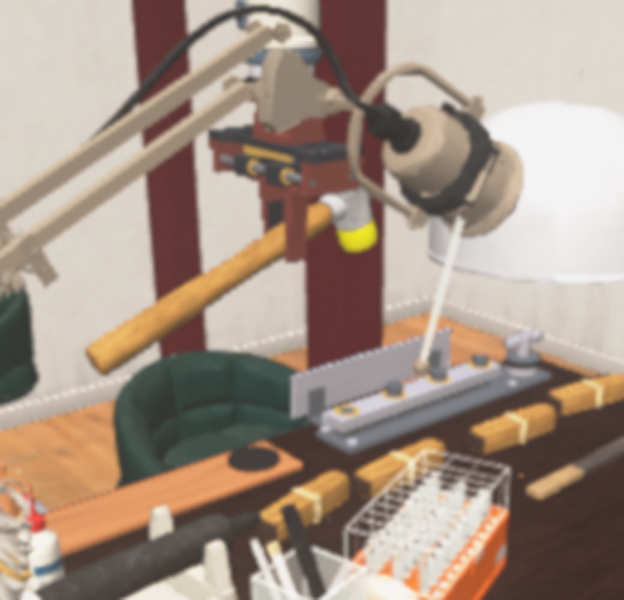

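View pics/s10b.png

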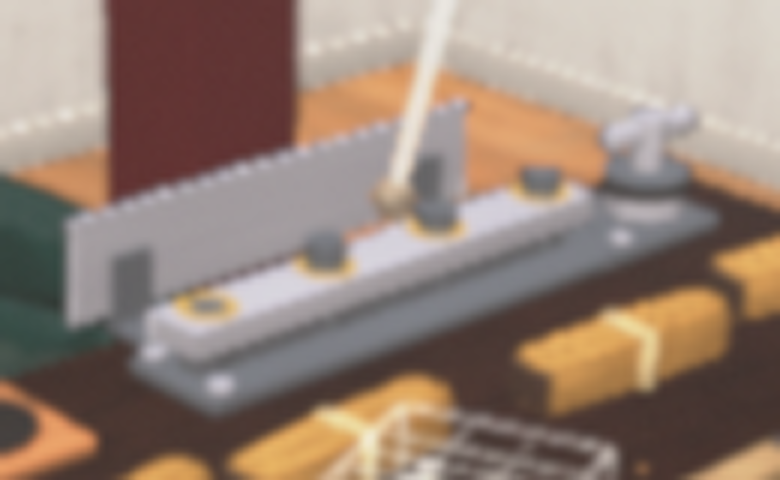

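Peg 3 is flush: only its ring shows, at (207,305) in the zoom. I'm taking the mallet back to the stand to re-level it.

```bash
python3 -m crank '[[[0,5,0.5],[0,0,0],0],[[0,5,0.4],[0,0,0],0],[[0,3.3,0],[0,0,0],0],[[4,0,0],[0,0,0],0],[[0,0,0],[0,0,0],0]]'; python3 - <<'E'
from h import *
pose(); s=get_image("scene"); crop(s,"s11.png",140,120,260,190,3)
E
```

```text
t: 11.95
ee_pos: [541.7, 379.5, 188.0]
orientation: [-0.013, 1.579, 0.003]
ft_force: [-1.5, -0.5, -4.7]
width: 28.1
t 11.95 pos [541.7 379.5 188. ] F [-1.5 -0.5 -4.7] w 28.1
[[-0.009 -0.01   1.   ]
 [-0.006  1.     0.01 ]
 [-1.    -0.006 -0.009]]
```

View pics/s11.png

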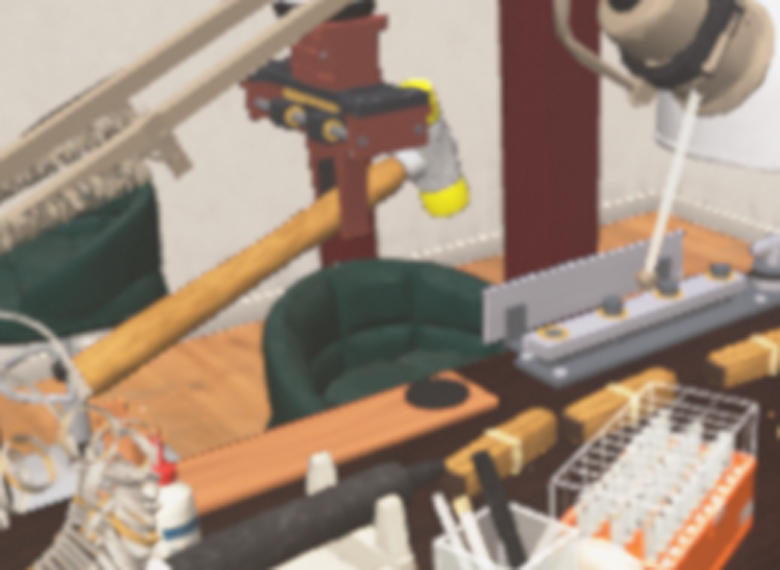

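```bash
python3 -m crank '[[[0,0,0],[0,0,0],0],[[0,0,0],[0,0,0],0]]'; python3 -c "
from h import *;pose()"
```

```text
t: 12.25
ee_pos: [545.9, 381.4, 194.6]
orientation: [-0.006, 1.569, 0.008]
ft_force: [0.1, 0.3, -5.1]
width: 28.2
t 12.25 pos [545.9 381.4 194.6] F [ 0.1  0.3 -5.1] w 28.2
[[ 0.002 -0.009  1.   ]
 [ 0.001  1.     0.009]
 [-1.     0.001  0.002]]
```

Settled at (545.9, 381.4). I'm lowering it.

```bash
python3 -m crank '[[[3,0.05,0],[0,0,0],0],[[3,0,0],[0,0,0],0],[[3,0,0],[0,0,0],0],[[2,0,0],[0,0,0],0],[[0,0,0],[0,0,0],0]]';python3 -m crank '[[[1.5,0,0],[0,0,0],0],[[1,0,0],[0,0,0],0],[[0,0,0],[0,0,0],0]]'; python3 - <<'E'
from h import *
pose(); s=get_image("scene"); crop(s,"s12.png",140,120,260,190,3); t=get_image("top"); crop(t,"t12.png",100,170,260,150,3)
E
```

```text
t: 12.88
ee_pos: [544.7, 381.6, 82.5]
orientation: [-0.008, 1.572, 0.007]
ft_force: [-0.3, 1.0, -4.6]
width: 28.2
t: 13.25
ee_pos: [544.7, 381.8, 57.5]
orientation: [-0.008, 1.572, 0.007]
ft_force: [-0.4, -0.3, -2.7]
width: 28.2
t 13.25 pos [544.7 381.8  57.5] F [-0.4 -0.3 -2.7] w 28.2
[[-0.001 -0.009  1.   ]
 [-0.     1.     0.009]
 [-1.    -0.    -0.001]]
```

View pics/s12.png

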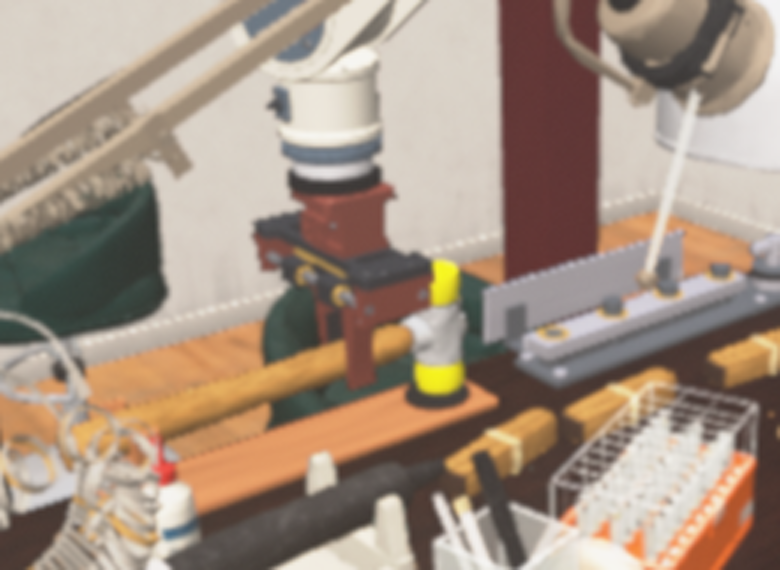

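View pics/t12.png

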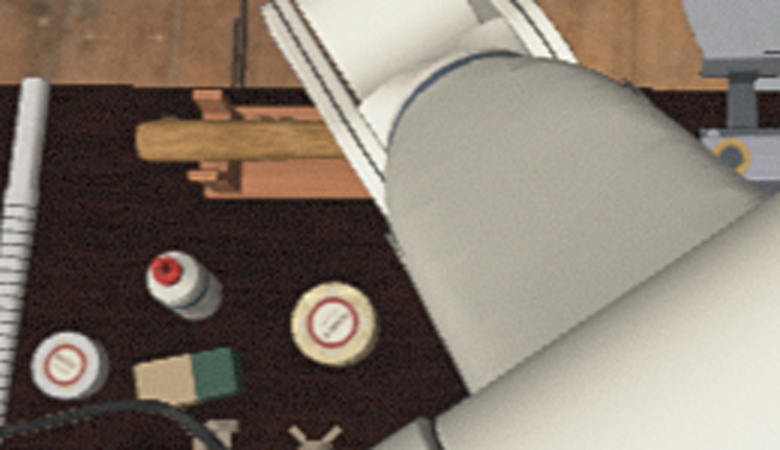

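Lowering it onto the stand levelled the mallet again. I'll seat it, then lift and move over peg 2.

```bash
python3 -m crank '[[[0.4,0,0],[0,0,0],0],[[0,0,0],[0,0,0],0]]'; python3 -m crank '[[[-3,0,0],[0,0,0],0],[[-4,0,0],[0,0,0],0],[[-2,-3,0],[0,0,0],0],[[0,-4,0],[0,0,0],0],[[0,-4,-0.3],[0,0,0],0]]'; python3 -m crank '[[[0,-4,-0.3],[0,0,0],0],[[0,-4,-0.3],[0,0,0],0],[[0,-0.8,0],[0,0,0],0],[[0,0,0],[0,0,0],0],[[0,0,0],[0,0,0],0]]'; python3 - <<'E'
from h import *
pose(); s=get_image("scene"); crop(s,"s13.png",180,120,260,190,3)
E
```

```text
t: 13.6
ee_pos: [545.1, 382.1, 54.2]
orientation: [-0.007, 1.571, 0.008]
ft_force: [0.1, -0.3, -2.7]
width: 28.3
t: 14.22
ee_pos: [543.0, 271.0, 144.7]
orientation: [-0.008, 1.57, 0.008]
ft_force: [1.0, -0.0, -4.8]
width: 28.0
t: 14.85
ee_pos: [538.2, 184.8, 144.3]
orientation: [-0.008, 1.57, 0.008]
ft_force: [1.1, 0.6, -3.7]
width: 28.4
t 14.85 pos [538.2 184.8 144.3] F [ 1.1  0.6 -3.7] w 28.4
[[ 0.001 -0.01   1.   ]
 [ 0.     1.     0.01 ]
 [-1.     0.     0.001]]
```

View pics/s13.png

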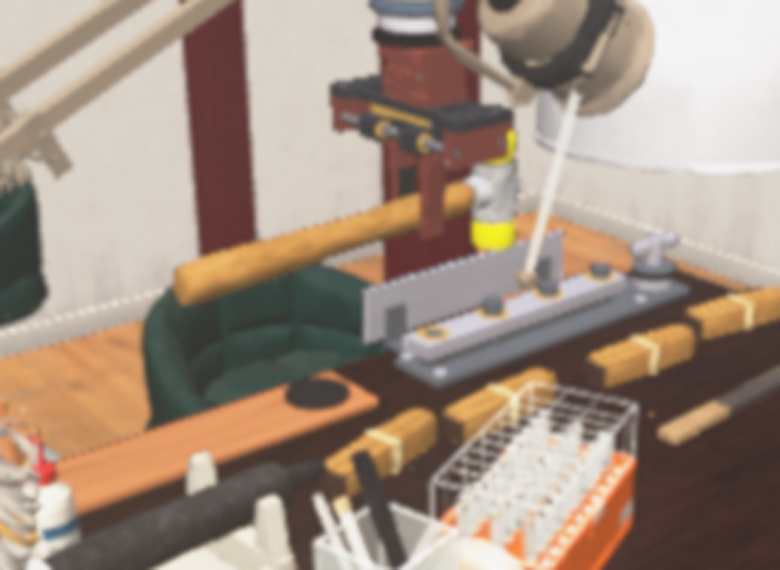

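```bash
python3 -m crank '[[[6.2,0,0],[0,0,0],0],[[0.5,0,0],[0,0,0],0],[[0,0,0],[0,0,0],0],[[-4,0,0],[0,0,0],0],[[-4,0,0],[0,0,0],0]]';python3 -m crank '[[[-5,0,0],[0,0,0],0],[[-2,0,0],[0,0,0],0],[[0,0,0],[0,0,0],0]]'; python3 - <<'E'
from h import *
pose(); s=get_image("scene"); crop(s,"s14.png",180,60,260,250,2.4); crop(s,"s14b.png",290,180,130,80,6)
E
```

```text
t: 15.52
ee_pos: [538.6, 184.4, 160.1]
orientation: [-0.007, 1.569, 0.008]
ft_force: [0.3, -0.7, -4.5]
width: 28.0
t: 15.9
ee_pos: [539.6, 184.6, 231.2]
orientation: [-0.006, 1.564, 0.01]
ft_force: [-0.8, 0.2, -5.6]
width: 28.4
t 15.9 pos [539.6 184.6 231.2] F [-0.8  0.2 -5.6] w 28.4
[[ 0.007 -0.01   1.   ]
 [ 0.002  1.     0.01 ]
 [-1.     0.002  0.007]]
```

View pics/s14.png

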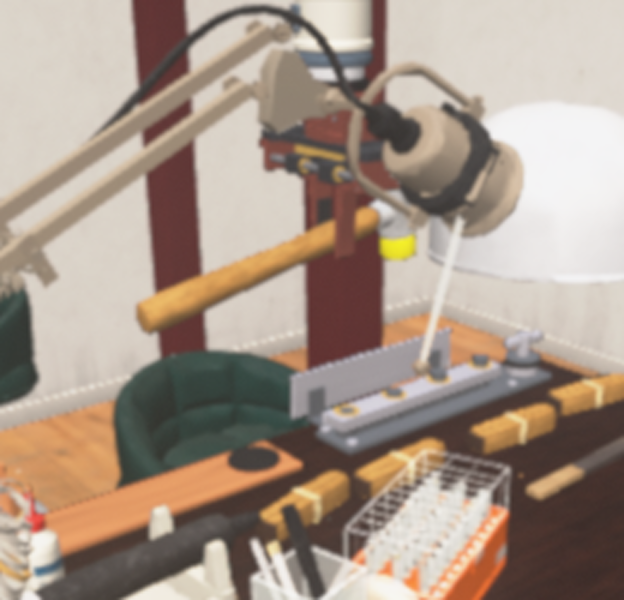

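View pics/s14b.png

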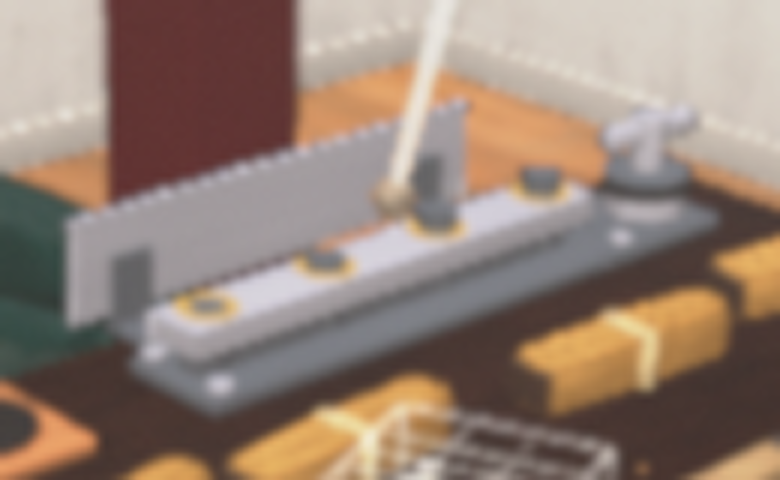

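Peg 2 is mostly down but still slightly proud at (325,258). I'll estimate the droop and strike again with the tool tilted to correct it.

```bash
cat >> h.py <<'E'
def droop(u,v,s):
    o=get_obs(); M=R.from_rotvec(o["orientation"]).as_matrix(); g=o["ee_pos"]-19*M[:,0]
    best=min(np.arange(-40,15,.5),key=lambda th:np.hypot(*(proj(s,g+241*np.array([-.008,np.cos(np.radians(th)),np.sin(np.radians(th))]))-[u,v])))
    a=np.radians(best); print("tilt",best,"g",g.round(1),"headface",(g+np.array([0,-89*np.cos(a)+58*np.sin(a),-89*np.sin(a)-58*np.cos(a)])).round(1))
E
python3 -m crank '[[[0,0,0],[0,0,0],0]]'; python3 - <<'E'
from h import *
s=get_image("scene");pose(); im=s["pixels"].copy()
droop(241.7,192.5,s)
crop(s,"s15.png",180,120,260,190,3)
E
```

```text
t: 16.08
ee_pos: [537.2, 183.7, 226.6]
orientation: [-0.008, 1.572, 0.007]
ft_force: [-0.3, 0.3, -4.4]
width: 28.4
t 16.12 pos [537.1 183.7 226.2] F [ 0.   0.3 -4.7] w 28.2
[[-0.002 -0.01   1.   ]
 [-0.001  1.     0.01 ]
 [-1.    -0.001 -0.002]]
tilt -9.0 g [537.2 183.7 245.2] headface [537.2  86.7 201.9]
```

View pics/s15.png

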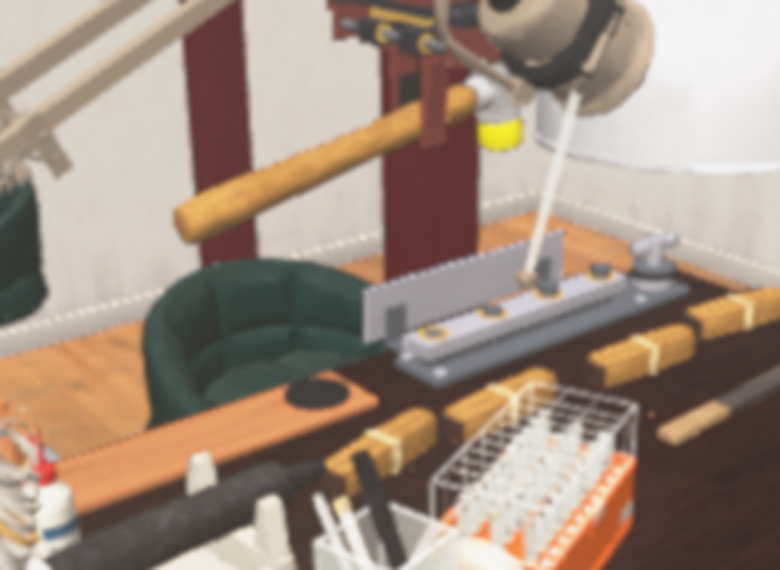

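```bash
python3 -m crank '[[[3,0.2,0.1],[0,0,0],0],[[3,0,0],[0,0,0],0],[[2.5,0,0],[0,0,0],0],[[0,0,0],[0,0,9],0],[[0,0,0],[0,0,0],0]]';python3 -m crank '[[[0,0,0],[0,0,0],0]]'; python3 -c "
from h import *;pose()"
```

```text
t: 16.75
ee_pos: [538.0, 184.1, 140.5]
orientation: [0.118, 1.571, 0.128]
ft_force: [0.3, -0.9, -4.3]
width: 28.3
t: 16.88
ee_pos: [538.9, 185.5, 141.9]
orientation: [0.115, 1.569, 0.128]
ft_force: [-0.9, 0.1, -4.0]
width: 28.2
t 16.88 pos [538.9 185.5 141.9] F [-0.9  0.1 -4. ] w 28.2
[[-0.002 -0.009  1.   ]
 [ 0.154  0.988  0.009]
 [-0.988  0.154 -0.001]]
```

```bash
python3 -m crank '[[[6.15,-0.97,0],[0,0,0],0],[[0.5,-0.08,0],[0,0,0],0],[[0,0,0],[0,0,0],0],[[-4,0.6,0],[0,0,0],0],[[-4,0.6,0],[0,0,0],0]]';python3 -m crank '[[[0,0,0],[0,0,-9],0],[[-5,0,0],[0,0,0],0],[[-2,0,0],[0,0,0],0],[[0,0,0],[0,0,0],0],[[0,0,0],[0,0,0],0]]'; python3 - <<'E'
from h import *
pose(); s=get_image("scene"); crop(s,"s16.png",180,60,260,250,2.4); crop(s,"s16b.png",290,180,130,80,6)
E
```

```text
t: 17.5
ee_pos: [539.7, 185.6, 158.9]
orientation: [0.115, 1.566, 0.131]
ft_force: [0.7, 0.1, -5.1]
width: 28.0
t: 18.12
ee_pos: [538.6, 185.1, 226.1]
orientation: [-0.007, 1.57, 0.007]
ft_force: [-1.1, -0.4, -5.0]
width: 28.4
t 18.12 pos [538.6 185.1 226.1] F [-1.1 -0.4 -5. ] w 28.4
[[ 0.    -0.009  1.   ]
 [-0.     1.     0.009]
 [-1.    -0.     0.   ]]
```

View pics/s16.png

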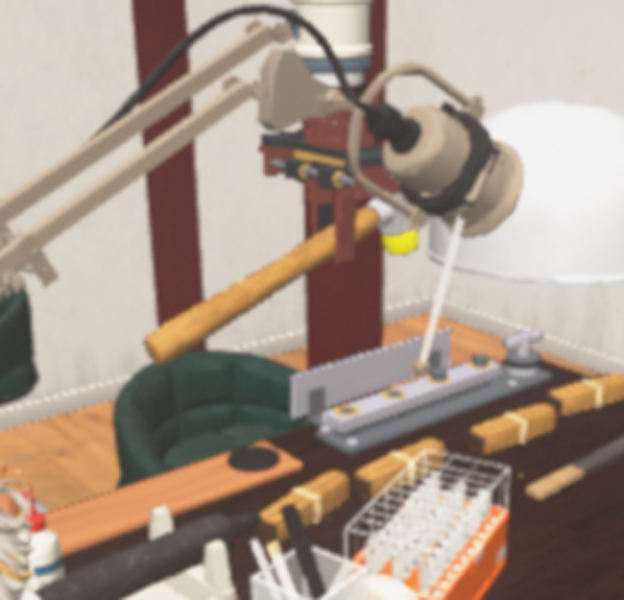

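View pics/s16b.png

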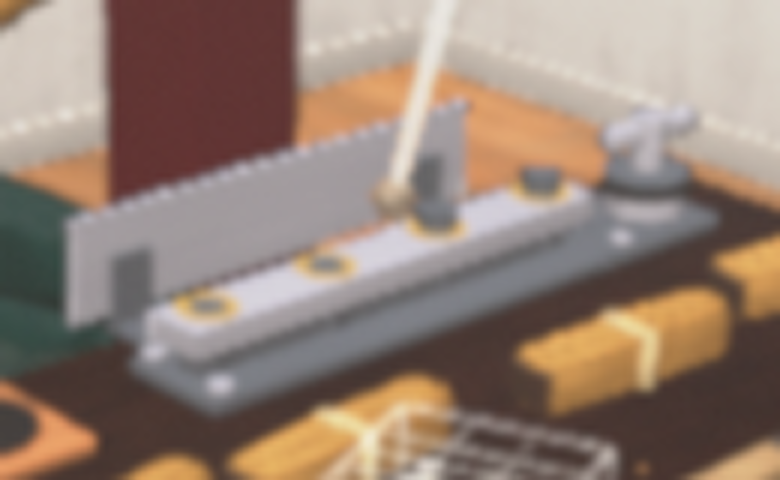

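Peg 2 now looks flush, like peg 3. Back to the stand to re-level.

```bash
python3 -m crank '[[[0,4,0.3],[0,0,0],0],[[0,4,0.3],[0,0,0],0],[[0,4,0.3],[0,0,0],0],[[0,4,0],[0,0,0],0],[[0,3.6,0],[0,0,0],0]]';python3 -m crank '[[[0,0,0],[0,0,0],0],[[3,0,0],[0,0,0],0],[[3,0,0],[0,0,0],0],[[3,0,0],[0,0,0],0],[[3,0,0],[0,0,0],0]]'; python3 -c "
from h import *;pose()"
```

```text
t: 18.8
ee_pos: [545.3, 382.2, 224.0]
orientation: [-0.009, 1.573, 0.006]
ft_force: [1.2, 0.3, -4.2]
width: 28.0
t: 19.42
ee_pos: [545.6, 379.8, 104.0]
orientation: [-0.008, 1.572, 0.006]
ft_force: [0.2, -0.3, -3.2]
width: 28.2
t 19.43 pos [545.6 379.8 104. ] F [ 0.2 -0.3 -3.2] w 28.2
[[-0.001 -0.009  1.   ]
 [-0.001  1.     0.009]
 [-1.    -0.001 -0.001]]
```

```bash
python3 -m crank '[[[2.5,0.05,0],[0,0,0],0],[[1.5,0,0],[0,0,0],0],[[1,0,0],[0,0,0],0],[[0,0,0],[0,0,0],0],[[0,0,0],[0,0,0],0]]'; python3 - <<'E'
from h import *
pose(); s=get_image("scene"); crop(s,"s17.png",140,120,260,190,3)
E
```

```text
t: 20.05
ee_pos: [546.5, 382.1, 56.6]
orientation: [-0.007, 1.57, 0.008]
ft_force: [0.6, -0.0, -3.1]
width: 28.2
t 20.05 pos [546.5 382.1  56.6] F [ 0.6 -0.  -3.1] w 28.2
[[ 0.001 -0.01   1.   ]
 [ 0.001  1.     0.01 ]
 [-1.     0.001  0.001]]
```

View pics/s17.png

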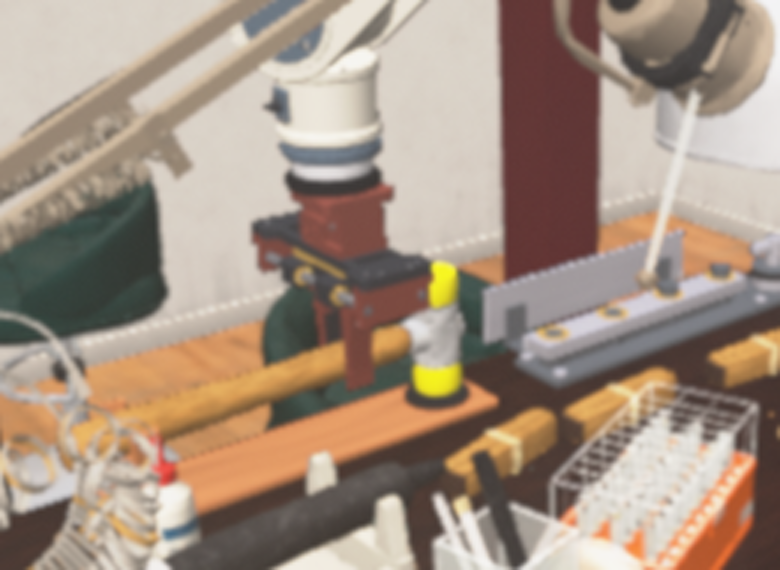

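```bash
python3 -m crank '[[[0.3,0,0],[0,0,0],0],[[0,0,0],[0,0,0],0]]'; python3 -m crank '[[[-3,0,0],[0,0,0],0],[[-4,0,0],[0,0,0],0],[[-4,-3,0],[0,0,0],0],[[-3.7,-4,0],[0,0,0],0],[[0,-5,-0.2],[0,0,0],0]]'; python3 -m crank '[[[0,-5,-0.2],[0,0,0],0],[[0,-5,-0.1],[0,0,0],0],[[0,-5,0],[0,0,0],0],[[0,-0.3,0],[0,0,0],0],[[0,0,0],[0,0,0],0]]'; python3 -m crank '[[[0,0,0],[0,0,0],0]]'; python3 -c "
from h import *;pose()"
```

```text
t: 20.35
ee_pos: [546.5, 382.2, 53.4]
orientation: [-0.007, 1.57, 0.008]
ft_force: [-0.2, -0.9, -0.3]
width: 28.2
t: 20.98
ee_pos: [547.0, 262.1, 203.3]
orientation: [-0.006, 1.565, 0.011]
ft_force: [0.5, -0.3, -4.6]
width: 28.0
t: 21.6
ee_pos: [543.7, 108.8, 199.8]
orientation: [-0.007, 1.571, 0.007]
ft_force: [-0.2, -0.6, -5.2]
width: 28.1
t: 21.72
ee_pos: [543.7, 109.8, 199.8]
orientation: [-0.008, 1.571, 0.009]
ft_force: [-0.2, 0.4, -4.5]
width: 28.4
t 21.73 pos [543.7 109.8 199.8] F [-0.2  0.4 -4.5] w 28.4
[[ 0.    -0.011  1.   ]
 [ 0.     1.     0.011]
 [-1.     0.     0.   ]]
```

```bash
python3 -m crank '[[[0,0,-0.5],[0,0,0],0],[[0,0,0],[0,0,0],0]]'; python3 -m crank '[[[6,0,0],[0,0,0],0],[[6.2,0,0],[0,0,0],0],[[0.2,0,0],[0,0,0],0],[[-4,0,0],[0,0,0],0],[[-4,0,0],[0,0,0],0]]';python3 -m crank '[[[-5,0,0],[0,0,0],0],[[-2,0,0],[0,0,0],0],[[0,0,0],[0,0,0],0],[[0,0,0],[0,0,0],0]]'; python3 - <<'E'
from h import *
pose(); s=get_image("scene"); crop(s,"s18.png",180,60,260,250,2.4); crop(s,"s18b.png",290,180,130,80,6)
E
```

```text
t: 21.98
ee_pos: [538.0, 109.4, 199.6]
orientation: [-0.009, 1.571, 0.008]
ft_force: [0.4, 0.0, -4.3]
width: 28.2
t: 22.6
ee_pos: [539.3, 109.0, 158.5]
orientation: [-0.008, 1.57, 0.008]
ft_force: [0.3, 0.1, -4.0]
width: 28.3
t: 23.1
ee_pos: [538.2, 108.7, 226.0]
orientation: [-0.008, 1.571, 0.008]
ft_force: [-0.7, 0.6, -5.1]
width: 28.3
t 23.1 pos [538.2 108.7 226. ] F [-0.7  0.6 -5.1] w 28.3
[[ 0.   -0.01  1.  ]
 [-0.    1.    0.01]
 [-1.   -0.    0.  ]]
```

View pics/s18.png

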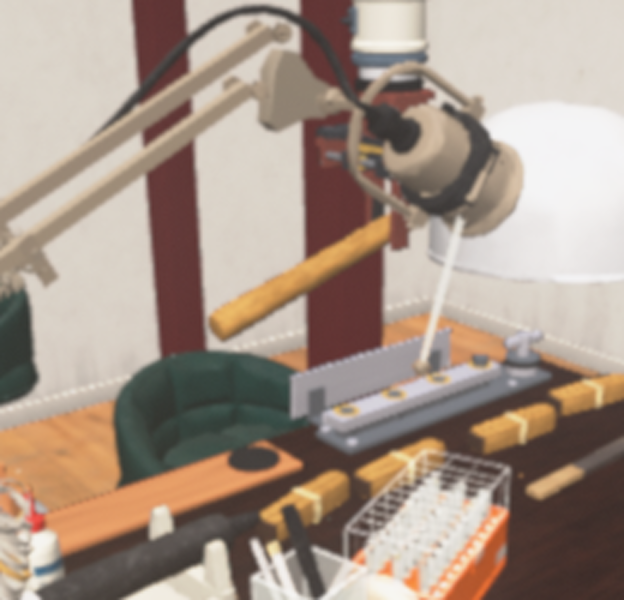

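View pics/s18b.png

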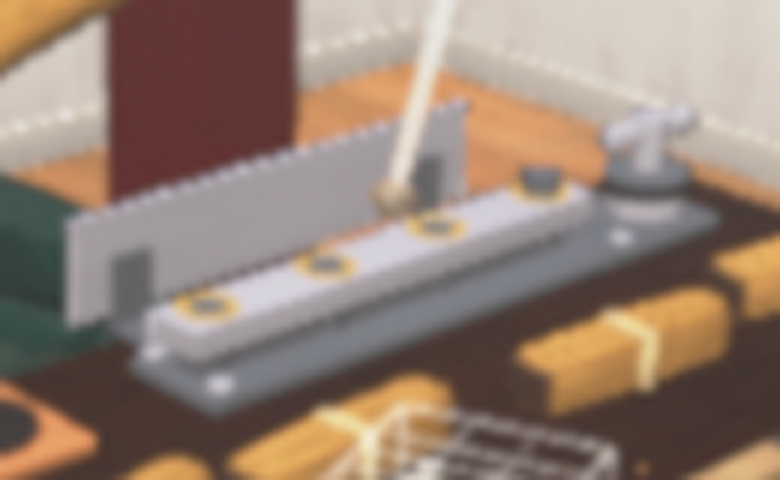

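Peg 1 is flush. I'll re-level at the stand once more, then strike peg 0.

```bash
python3 -m crank '[[[0,5,0.4],[0,0,0],0],[[0,5,0.3],[0,0,0],0],[[0,5,0.3],[0,0,0],0],[[0,5,0],[0,0,0],0],[[0,5,0],[0,0,0],0]]';python3 -m crank '[[[0,2.3,0],[0,0,0],0],[[0,0,0],[0,0,0],0],[[4,0,0],[0,0,0],0],[[4,0,0],[0,0,0],0],[[4,0,0],[0,0,0],0]]'; python3 -m crank '[[[0,0,0],[0,0,0],0]]'; python3 -c "
from h import *;pose()"
```

```text
t: 23.78
ee_pos: [545.4, 360.0, 223.9]
orientation: [-0.009, 1.573, 0.006]
ft_force: [0.5, -0.4, -4.2]
width: 27.8
t: 24.4
ee_pos: [546.0, 379.8, 104.3]
orientation: [-0.007, 1.572, 0.006]
ft_force: [-0.1, -0.6, -3.2]
width: 28.2
t: 24.52
ee_pos: [544.0, 378.8, 102.3]
orientation: [-0.01, 1.577, 0.003]
ft_force: [-0.1, -0.1, -4.2]
width: 28.0
t 24.52 pos [544.  378.8 102.3] F [-0.1 -0.1 -4.2] w 28.0
[[-0.006 -0.008  1.   ]
 [-0.004  1.     0.008]
 [-1.    -0.004 -0.006]]
```

```bash
python3 -m crank '[[[2,0.05,0],[0,0,0],0],[[1.5,0,0],[0,0,0],0],[[1.2,0,0],[0,0,0],0],[[0.5,0,0],[0,0,0],0],[[0,0,0],[0,0,0],0]]'; python3 -m crank '[[[0,0,0],[0,0,0],0]]'; python3 -c "
from h import *;pose()"
```

```text
t: 25.15
ee_pos: [546.0, 382.3, 53.7]
orientation: [-0.008, 1.571, 0.008]
ft_force: [-0.2, -0.6, -2.8]
width: 27.8
t: 25.28
ee_pos: [546.1, 382.5, 54.1]
orientation: [-0.008, 1.57, 0.008]
ft_force: [0.1, -1.4, -3.0]
width: 28.3
t 25.27 pos [546.1 382.5  54.1] F [ 0.1 -1.4 -3. ] w 28.3
[[ 0.   -0.01  1.  ]
 [ 0.    1.    0.01]
 [-1.    0.    0.  ]]
```

```bash
python3 -m crank '[[[-3,0,0],[0,0,0],0],[[-4,0,0],[0,0,0],0],[[-4,-3,0],[0,0,0],0],[[-3.7,-4,0],[0,0,0],0],[[0,-5,-0.3],[0,0,0],0]]'; python3 -m crank '[[[0,-5,-0.3],[0,0,0],0],[[0,-5,-0.3],[0,0,0],0],[[0,-5,0],[0,0,0],0],[[0,-5,0],[0,0,0],0],[[0,-2.65,0],[0,0,0],0]]'; python3 -m crank '[[[0,0,0],[0,0,0],0],[[0,0,0],[0,0,0],0],[[0,0,0],[0,0,0],0]]'; python3 -c "
from h import *;pose()"
```

```text
t: 25.9
ee_pos: [546.1, 262.7, 204.7]
orientation: [-0.006, 1.564, 0.011]
ft_force: [0.4, 0.5, -4.7]
width: 28.2
t: 26.52
ee_pos: [540.0, 33.6, 201.1]
orientation: [-0.007, 1.571, 0.006]
ft_force: [-0.3, 0.1, -5.5]
width: 28.2
t: 26.9
ee_pos: [540.3, 36.7, 200.8]
orientation: [-0.008, 1.571, 0.009]
ft_force: [-0.9, -0.3, -3.9]
width: 28.3
t 26.9 pos [540.3  36.7 200.8] F [-0.9 -0.3 -3.9] w 28.3
[[ 0.    -0.011  1.   ]
 [ 0.     1.     0.011]
 [-1.     0.     0.   ]]
```

```bash
python3 -m crank '[[[6,0,0],[0,0,0],0],[[6.2,0,0],[0,0,0],0],[[0.3,0,0],[0,0,0],0],[[-4,0,0],[0,0,0],0],[[-4,0,0],[0,0,0],0]]';python3 -m crank '[[[-5,0,0],[0,0,0],0],[[-2,0,0],[0,0,0],0],[[0,0,0],[0,0,0],0],[[0,0,0],[0,0,0],0]]'; python3 - <<'E'
from h import *
pose(); s=get_image("scene"); crop(s,"s20.png",180,60,260,250,2.4); crop(s,"s20b.png",300,190,100,65,8)
E
```

```text
t: 27.52
ee_pos: [541.0, 36.3, 158.4]
orientation: [-0.008, 1.57, 0.008]
ft_force: [0.4, -0.0, -3.2]
width: 28.3
t: 28.02
ee_pos: [539.9, 36.0, 225.9]
orientation: [-0.008, 1.571, 0.008]
ft_force: [-0.6, -0.0, -5.6]
width: 28.6
t 28.02 pos [539.9  36.  225.9] F [-0.6 -0.  -5.6] w 28.6
[[-0.   -0.01  1.  ]
 [-0.    1.    0.01]
 [-1.   -0.   -0.  ]]
```

View pics/s20.png

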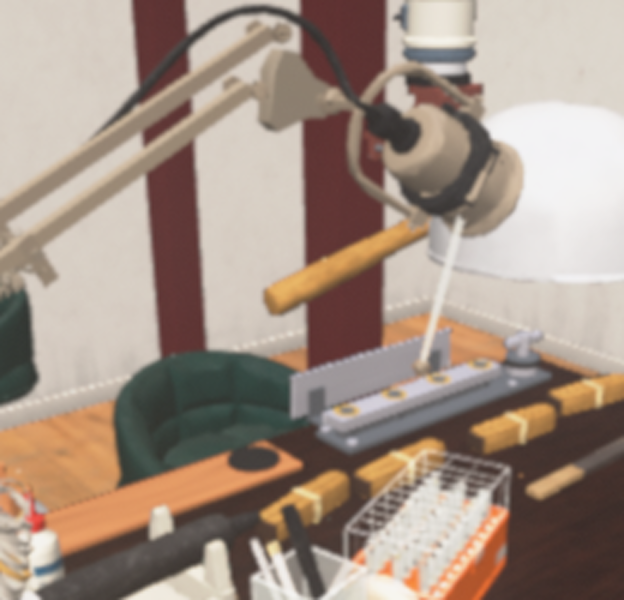

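View pics/s20b.png

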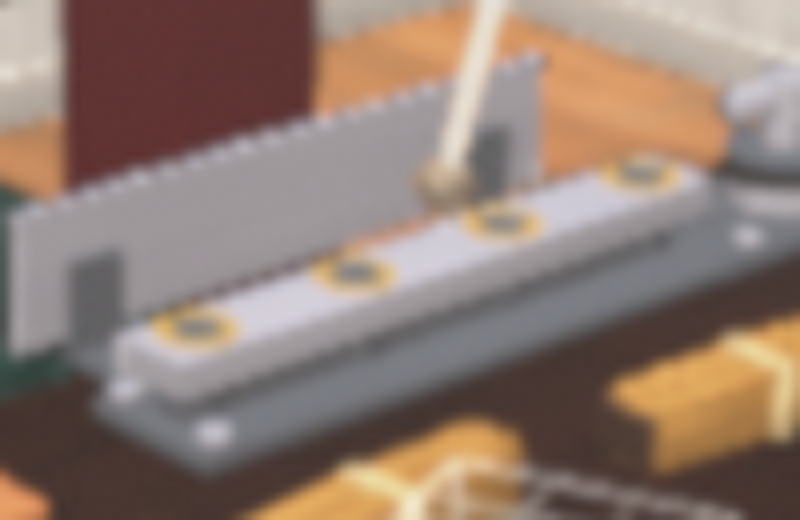

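All four pegs appear flush. I'll check this numerically, comparing each peg-top centroid with its ring centroid.

```bash
python3 - <<'E'
from h import *
s=get_image("scene")
im=cv2.resize(s["pixels"],None,fx=8,fy=8,interpolation=cv2.INTER_CUBIC)
hsv=cv2.cvtColor(im,cv2.COLOR_RGB2HSV)
for n,(u,v) in dict(peg3=(195,327),peg2=(353,272),peg1=(503,222),peg0=(640,174)).items():
    U,V=u+2400,v+1520; sub=hsv[V-30:V+30,U-55:U+55]
    y=(sub[...,1]>90)&(sub[...,2]>120)
    ys,xs=np.nonzero(y)
    # enclosed dark: gray dark pixels within ring hull
    hull=cv2.convexHull(np.c_[xs,ys].astype(np.int32)); m=np.zeros(sub.shape[:2],np.uint8); cv2.fillConvexPoly(m,hull,1)
    d=(m>0)&(sub[...,1]<70)&(sub[...,2]<140); yd,xd=np.nonzero(d)
    ms=cv2.moments(m)
    print(n,"ringhull",round(ms["m10"]/ms["m00"],1),round(ms["m01"]/ms["m00"],1),"dark",xd.mean().round(1),yd.mean().round(1),d.sum(), "y ring top/bot",ys.min(),ys.max(),"dark",yd.min(),yd.max())
p=np.array([540,0,40]);print((proj(s,(540,19,41))-proj(s,(540,19,40)))*8)
E
```

```text
peg3 ringhull 51.7 27.5 dark 51.9 30.7 7 y ring top/bot 10 41 dark 30 31
peg2 ringhull 51.2 28.9 dark 57.2 30.3 92 y ring top/bot 16 39 dark 27 33<stdin>:13: RuntimeWarning: Mean of empty slice.
  ret = ret.dtype.type(ret / rcount)
Traceback (most recent call last):
ValueError: zero-size array to reduction operation minimum which has no identity
```

```bash
python3 - <<'E'
from h import *
s=get_image("scene"); im=s["pixels"].astype(int)
for n,(u,v) in dict(peg3=(195,327),peg2=(353,272),peg1=(503,222),peg0=(640,174)).items():
    U,V=round(300+u/8-.4),round(190+v/8-.4)
    sub=im[V-5:V+6,U-6:U+7]; yel=(sub[...,0]-sub[...,2]); print(n,U,V); print(yel)
crop(s,"s21.png",318,224,30,20,26)
E
```

```text
peg3 324 230
[[  4   4   4   3   3   3   3   4   5   7   7   8   7]
 [  4   4   3   3   5   5   6   7   8   8   6   2   0]
 [  3   3   4   8  14  21  24  19  14   8  -1  -5  -6]
 [  4   9  18  29  47  58  55  42  32  24  10  -2  -6]
 [ 15  46  68  68  60  61  58  52  51  54  42  18   0]
 [ 24  72 102  81  44  23  19  19  31  65  80  48  12]
 [ 16  56  88  79  45  24  20  24  38  67  86  57  17]
 [  2  26  52  66  59  52  51  55  59  67  62  34   8]
 [ -3   3  16  28  35  40  42  43  42  39  26  10   3]
 [  1  -1   0   2   4   6   8  10  11  10   7   4   4]
 [  3   2   2   0  -3  -3   0   1   3   3   4   3   3]]
peg2 344 224
[[ 4  4  4  5  7 14 27 39 43 55 56 43 37]
 [ 4  4  6 10 24 41 57 60 47 40 26  9  3]
 [ 6 12 20 30 49 65 67 51 29 17  6 -4 -6]
 [17 40 61 63 50 46 45 38 34 34 23  6 -4]
 [28 63 87 70 32 11 11 18 40 64 59 27  1]
 [19 58 83 65 32 14 10 17 39 73 77 38  3]
 [ 5 28 51 60 53 45 42 44 54 66 59 27  3]
 [-4  2 13 28 38 40 41 41 40 39 25  9  3]
 [-6 -6 -3  0  5  7  9 10 11 11  7  3  3]
 [-6 -6 -7 -6 -3 -2  0  2  3  4  4  3  3]
 [-6 -5 -4 -1  1  2  2  4  4  4  4  4  3]]
peg1 
[... 389 characters left out ...]
7 -7 -7 -6 -4  0  2  4  6  6  3  2  4]
 [-6 -7 -6 -4 -3 -1  2  2  3  3  3  3  3]]
peg0 380 211
[[103 104 105 106 108 109 109 109 109 109 109 110 111]
 [103 103 103 104 104 106 106 107 107 108 109 110 110]
 [101 100  98  97  94  93  90  88  88  91  97  98 101]
 [ 96  95  91  85  77  73  66  58  56  65  76  78  84]
 [ 84  91  91  70  51  45  40  35  42  59  61  47  51]
 [ 50  76  89  61  29  19  19  27  50  75  61  28  17]
 [ 18  46  68  58  41  32  29  38  59  74  55  21   2]
 [ -1  14  31  38  40  41  38  43  51  49  31   8   0]
 [ -7  -4   1   5  10  16  19  20  20  14   8   4   3]
 [ -8  -7  -6  -6  -3   1   3   5   4   3   3   3   4]
 [ -6  -5  -4  -4  -1   1   2   3   3   3   4   3   2]]
```

```bash
python3 - <<'E'
from h import *
s=get_image("scene"); out=[]
for n,(u,v) in dict(peg3=(195,327),peg2=(353,272),peg1=(503,222),peg0=(640,174)).items():
    U,V=round(300+u/8-.4),round(190+v/8-.4)
    out.append(cv2.resize(s["pixels"][V-8:V+9,U-11:U+12,::-1],None,fx=16,fy=16,interpolation=cv2.INTER_CUBIC))
cv2.imwrite("pics/pegs.png",np.vstack([np.hstack(out[:2]),np.hstack(out[2:])]))
E
```

```text
(no output)
```

View pics/pegs.png

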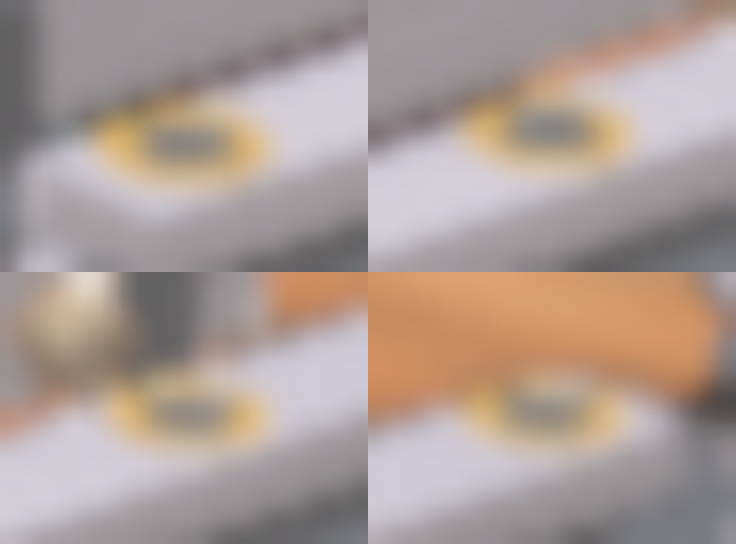

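```bash
python3 - <<'E'
from h import *
s=get_image("scene"); droop(295.8,185,s)
E
```

```text
tilt -12.5 g [539.9  35.7 243.8] headface [539.9 -63.7 206.4]
```

Peg 2 may be up to about 0.5 mm prouder than the others. I'm passing it anyway, so I'll give it one more blow.

```bash
python3 -m crank '[[[0,4,0],[0,0,0],0],[[0,5,0],[0,0,0],0],[[0,4,0],[0,0,0],0],[[1.3,2.1,0],[0,0,0],0],[[1.3,0,0],[0,0,6],0]]'; python3 -m crank '[[[0,0,0],[0,0,6],0],[[0,0,0],[0,0,0],0],[[0,0,0],[0,0,0],0]]'; python3 -c "
from h import *;pose()"
```

```text
t: 28.9
ee_pos: [538.5, 189.3, 198.4]
orientation: [0.073, 1.57, 0.095]
ft_force: [-0.5, -1.5, -5.1]
width: 28.1
t: 29.28
ee_pos: [539.0, 186.2, 199.4]
orientation: [0.156, 1.566, 0.17]
ft_force: [-0.2, 0.8, -4.2]
width: 28.6
t 29.27 pos [539.  186.2 199.4] F [-0.2  0.8 -4.2] w 28.6
[[-0.002 -0.009  1.   ]
 [ 0.206  0.979  0.009]
 [-0.979  0.206 -0.001]]
```

```bash
python3 -m crank '[[[6.05,-1.29,0],[0,0,0],0],[[6.05,-1.29,0],[0,0,0],0],[[0.2,0,0],[0,0,0],0],[[-4,0.8,0],[0,0,0],0],[[-4,0.8,0],[0,0,0],0]]';python3 -m crank '[[[-5,1,0],[0,0,-6],0],[[-2,0.2,0],[0,0,-6],0],[[0,0,0],[0,0,0],0],[[0,0,0],[0,0,0],0]]'; python3 - <<'E'
from h import *
pose(); s=get_image("scene"); crop(s,"s22.png",140,60,300,250,2.4); im=s["pixels"].astype(int)
print(im[219:229,338:351,0]-im[219:229,338:351,2])
E
```

```text
t: 29.9
ee_pos: [539.6, 186.5, 158.5]
orientation: [0.156, 1.564, 0.172]
ft_force: [1.2, -0.4, -3.8]
width: 28.3
t: 30.4
ee_pos: [538.2, 185.4, 226.8]
orientation: [-0.007, 1.571, 0.009]
ft_force: [-0.5, -0.4, -4.5]
width: 28.4
t 30.4 pos [538.2 185.4 226.8] F [-0.5 -0.4 -4.5] w 28.4
[[-0.    -0.01   1.   ]
 [ 0.001  1.     0.01 ]
 [-1.     0.001 -0.   ]]
[[ 4  3  4  4  7 15 28 39 43 56 58 44 37]
 [ 4  4  6 10 24 42 58 62 49 41 28  9  2]
 [ 7 12 20 31 52 68 71 53 30 17  6 -3 -5]
 [18 41 63 66 58 58 55 44 37 35 22  5 -3]
 [27 65 89 73 42 27 26 27 43 66 59 26  0]
 [19 58 82 67 35 20 15 20 41 74 77 37  2]
 [ 5 27 51 61 54 47 42 46 55 68 58 27  2]
 [-4  1 12 26 37 40 41 42 42 39 26  9  3]
 [-5 -5 -3  0  3  8 10 11 11 11  7  3  4]
 [-5 -5 -5 -5 -3 -3  1  2  4  4  4  4  4]]
```

View pics/s22.png

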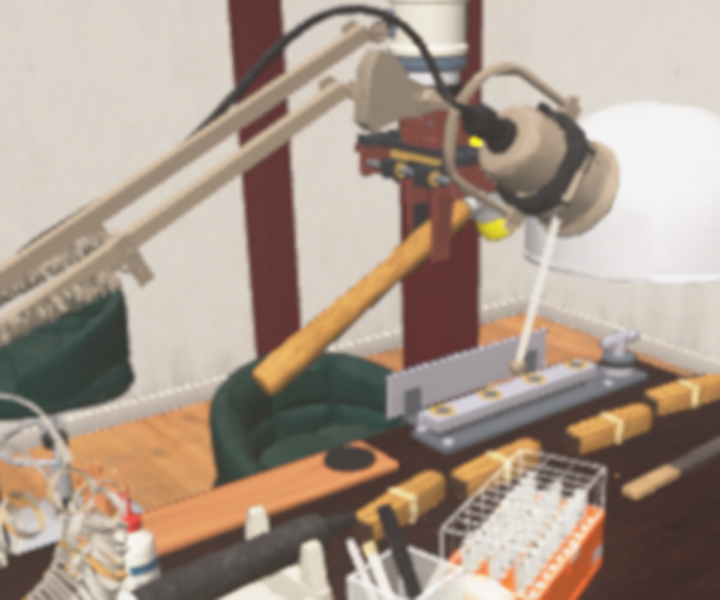

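```bash
python3 -m crank '[[[0,4,0.4],[0,0,0],0],[[0,4,0.3],[0,0,0],0],[[0,4,0.3],[0,0,0],0],[[0,4,0],[0,0,0],0],[[0,3.65,0],[0,0,0],0]]';python3 -m crank '[[[0,0,0],[0,0,0],0],[[3,0,0],[0,0,0],0],[[3,0,0],[0,0,0],0],[[3,0,0],[0,0,0],0],[[0,0,0],[0,0,0],0]]';python3 -m crank '[[[0,0,0],[0,0,0],0]]'; python3 -c "
from h import *;pose()"
```

```text
t: 31.08
ee_pos: [546.5, 382.0, 224.7]
orientation: [-0.007, 1.574, 0.006]
ft_force: [0.4, 0.1, -4.4]
width: 28.1
t: 31.7
ee_pos: [545.4, 379.4, 133.5]
orientation: [-0.009, 1.577, 0.004]
ft_force: [-1.4, 0.5, -4.0]
width: 27.8
t: 31.82
ee_pos: [547.5, 381.2, 137.2]
orientation: [-0.007, 1.571, 0.007]
ft_force: [0.5, 0.4, -4.0]
width: 28.1
t 31.82 pos [547.5 381.2 137.2] F [ 0.5  0.4 -4. ] w 28.1
[[-0.    -0.009  1.   ]
 [-0.     1.     0.009]
 [-1.    -0.    -0.   ]]
```

```bash
python3 -m crank '[[[2,0.1,-0.1],[0,0,0],0],[[2,0,0],[0,0,0],0],[[2,0,0],[0,0,0],0],[[1,0,0],[0,0,0],0],[[0,0,0],[0,0,0],0]]'; python3 -m crank '[[[0.7,0,0],[0,0,0],0],[[0.5,0,0],[0,0,0],0],[[0.2,0,0],[0,0,0],0],[[0,0,0],[0,0,0],0],[[0,0,0],[0,0,0],0]]'; python3 - <<'E'
from h import *
pose(); s=get_image("scene"); crop(s,"s23.png",140,120,260,190,3)
E
```

```text
t: 32.45
ee_pos: [545.4, 382.6, 65.4]
orientation: [-0.009, 1.573, 0.007]
ft_force: [-0.8, 0.2, -2.6]
width: 28.1
t: 33.08
ee_pos: [546.1, 383.0, 53.0]
orientation: [-0.008, 1.571, 0.008]
ft_force: [-0.1, -1.6, -3.0]
width: 28.1
t 33.08 pos [546.1 383.   53. ] F [-0.1 -1.6 -3. ] w 28.1
[[ 0.   -0.01  1.  ]
 [ 0.    1.    0.01]
 [-1.    0.    0.  ]]
```

View pics/s23.png

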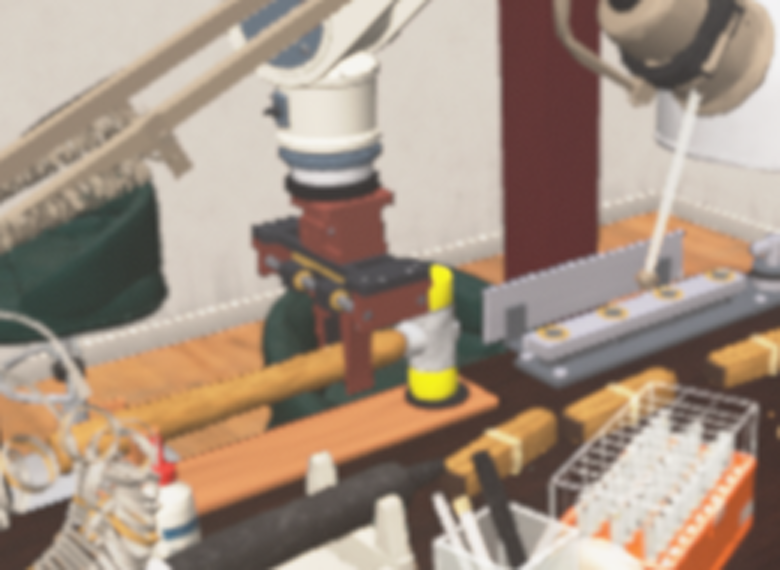

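The head sits slightly (about 4 mm) toward the fork on the pad, so I'll nudge it and release.

```bash
python3 -m crank '[[[-0.4,-0.4,0],[0,0,0],0],[[0,0,0],[0,0,0],0],[[0.3,0,0],[0,0,0],0],[[0,0,0],[0,0,0],0],[[0,0,0],[0,0,0],0]]'; python3 -c "
from h import *;pose()"; python3 -m crank '[[[0,0,0],[0,0,0],3.6],[[0,0,0],[0,0,0],4.5],[[0,0,0],[0,0,0],6],[[0,0,0],[0,0,0],8],[[0,0,0],[0,0,0],8.5]]'; python3 -m crank '[[[0,0,0],[0,0,0],8.5],[[0,0,0],[0,0,0],8.5],[[0,0,0],[0,0,0],8.5],[[0,0,0],[0,0,0],8.5]]'; python3 - <<'E'
from h import *
pose(); s=get_image("scene"); crop(s,"s24.png",140,120,260,190,3)
E
```

```text
t: 33.75
ee_pos: [546.1, 378.9, 53.7]
orientation: [-0.008, 1.571, 0.007]
ft_force: [0.5, -0.2, -2.5]
width: 28.0
t 33.75 pos [546.1 378.9  53.7] F [ 0.5 -0.2 -2.5] w 28.0
[[-0.   -0.01  1.  ]
 [-0.    1.    0.01]
 [-1.   -0.   -0.  ]]
t: 34.38
ee_pos: [546.1, 379.0, 53.9]
orientation: [-0.008, 1.571, 0.008]
ft_force: [0.1, 0.3, 0.1]
width: 71.2
t: 34.88
ee_pos: [546.1, 379.0, 53.8]
orientation: [-0.008, 1.571, 0.008]
ft_force: [-0.8, 0.8, -0.4]
width: 85.2
t 34.88 pos [546.1 379.   53.8] F [-0.8  0.8 -0.4] w 85.2
[[ 0.   -0.01  1.  ]
 [ 0.    1.    0.01]
 [-1.    0.    0.  ]]
```

View pics/s24.png

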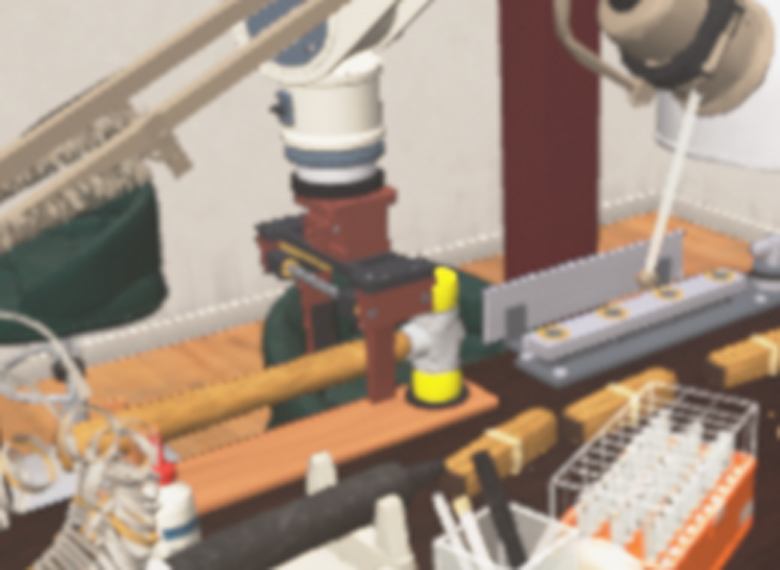

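The mallet stands on the pad, released. I'm retracting upward, heading for the latch, and taking a clear top view.

```bash
python3 -m crank '[[[-3,0,0],[0,0,0],8.5],[[-4,0,0],[0,0,0],8.5],[[-5,0,0],[0,0,0],8],[[-4,0,0],[0,0,0],6],[[0,-5,0],[0,0,0],4]]'; python3 -m crank '[[[0,-5,0],[0,0,0],3.5],[[0,-5,0],[0,0,0],3.5],[[0,-5,0],[0,0,0],3.5],[[0,-5,0],[0,0,0],3.5],[[0,-5,0],[0,0,0],3.5]]'; python3 -m crank '[[[0,-5,0],[0,0,0],3.5],[[0,-5,0],[0,0,0],3.5],[[0,-5,0],[0,0,0],3.5],[[0,-4,0],[1.5,0,0],3.5],[[0,-2.9,0],[1.5,0,0],3.5]]'; python3 -m crank '[[[0,0,-0.5],[0,0,0],3.5],[[0,0,0],[0,0,0],3.5]]'; python3 - <<'E'
from h import *
pose(); t=get_image("top"); crop(t,"t25.png",130,180,200,130,4); s=get_image("scene"); crop(s,"s25.png",300,160,160,90,5)
E
```

```text
t: 35.55
ee_pos: [548.7, 331.9, 218.1]
orientation: [-0.006, 1.563, 0.014]
ft_force: [0.5, -1.9, -0.5]
width: 63.6
t: 36.17
ee_pos: [548.8, 77.4, 214.0]
orientation: [-0.008, 1.57, 0.008]
ft_force: [0.9, -0.7, 0.7]
width: 34.7
t: 36.8
ee_pos: [550.2, -141.9, 213.9]
orientation: [0.035, 1.57, -0.035]
ft_force: [-0.8, 1.3, 0.3]
width: 34.9
t: 37.05
ee_pos: [544.7, -139.2, 213.6]
orientation: [0.034, 1.571, -0.033]
ft_force: [-0.5, 0.6, -0.8]
width: 35.2
t 37.05 pos [ 544.7 -139.2  213.6] F [-0.5  0.6 -0.8] w 35.2
[[-0.001  0.043  0.999]
 [ 0.     0.999 -0.043]
 [-1.     0.    -0.001]]
```

View pics/t25.png

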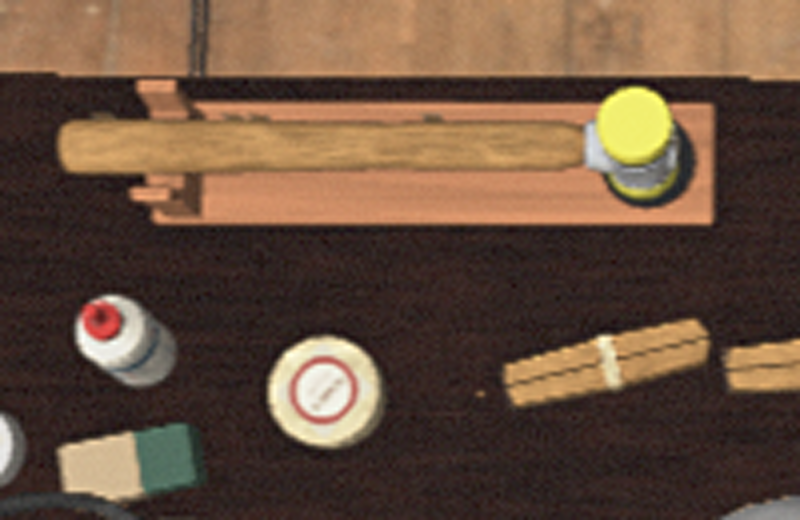

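View pics/s25.png

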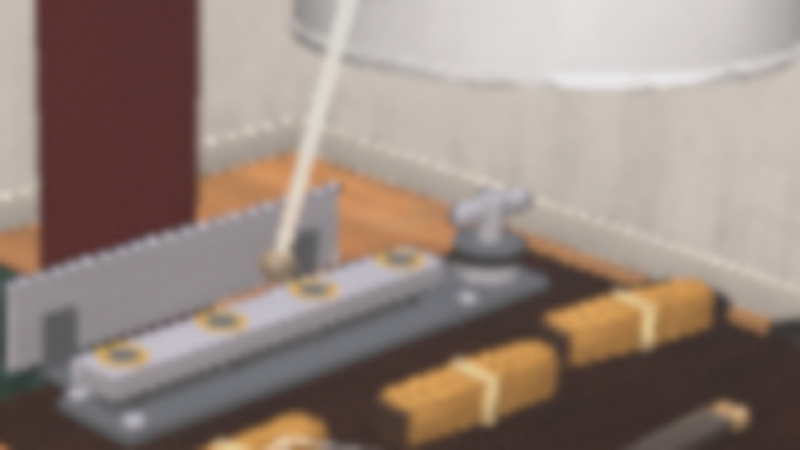

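```bash
python3 - <<'E'
from h import *
t=get_image("top")
f=lambda o,u,v:(o[0]+(u+.5)/4-.5,o[1]+(v+.5)/4-.5)
T2=(130,180)
print("pad right edge",onz(t,*f(T2,693,158),14)[:2],"pad bottom",onz(t,*f(T2,650,207),14)[:2])
print("head top",onz(t,*f(T2,635,124.5),130)[:2], "foot right",onz(t,*f(T2,714,165),10)[:2], [ (4*(np.array(proj(t,(545,292,14)))-[130,180])).round()])
for c in [(545,292)]:
  q=[4*(proj(t,(c[0]+30*np.cos(a),c[1]+30*np.sin(a),14))-[130,180]) for a in np.arange(0,6.3,.1)]
  im=cv2.imread("pics/t25.png"); cv2.polylines(im,[np.int32(q)],True,(0,0,255),1)
  q=[4*(proj(t,(c[0]-4.0+21*np.cos(a),c[1]+21*np.sin(a),130))-[130,180]) for a in np.arange(0,6.3,.1)]
  cv2.polylines(im,[np.int32(q)],True,(255,0,0),1)
  cv2.imwrite("pics/t25o.png",im[60:260,500:780].repeat(3,0).repeat(3,1)[:600,:800])
E
```

```text
pad right edge [551.69321998 264.05632535] pad bottom [521.13500408 289.72475362]
head top [543.2010447  293.56852677] foot right [548.34089268 251.31715172] [array([645., 167.])]
```

View pics/t25o.png

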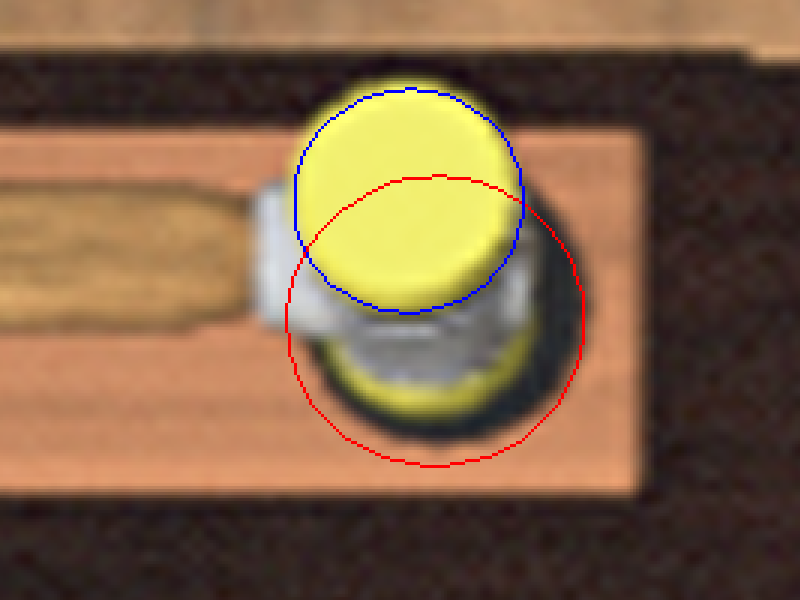

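The mallet head is about 5–7 mm from the pad centre at (550,292), inside the 15 mm limit, and stands upright with its handle in the fork. Now I'll descend on the T-handle.

```bash
python3 -m crank '[[[5,0,-0.05],[0,0,0],3.5],[[5,0.05,0],[0,0,0],3.5],[[3.5,0,0],[0,0,0],3.5],[[1.5,0,0],[0,0,0],3.5],[[0,0,0],[0,0,0],3.5]]'; python3 -m crank '[[[0,0,0],[0,0,0],3.5]]'; python3 - <<'E'
from h import *
pose(); s=get_image("scene"); crop(s,"s26.png",340,130,120,90,6)
E
```

```text
t: 37.83
ee_pos: [544.7, -138.8, 63.4]
orientation: [0.033, 1.572, -0.033]
ft_force: [0.4, 0.0, -0.6]
width: 34.7
t: 37.95
ee_pos: [545.9, -139.4, 65.1]
orientation: [0.033, 1.568, -0.034]
ft_force: [0.3, 0.8, 0.2]
width: 35.2
t 37.95 pos [ 545.9 -139.4   65.1] F [0.3 0.8 0.2] w 35.2
[[ 0.002  0.042  0.999]
 [-0.001  0.999 -0.042]
 [-1.    -0.001  0.002]]
```

View pics/s26.png

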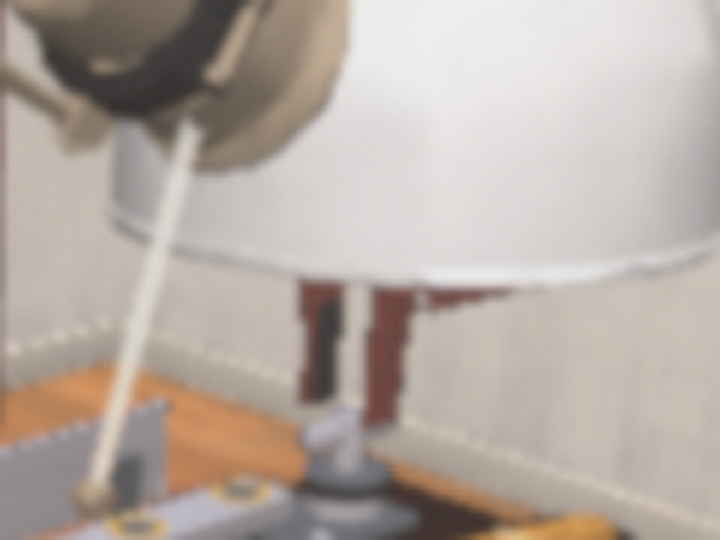

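```bash
python3 -m crank '[[[0.8,0,-0.1],[0,0,0],3.5],[[0.5,0,0],[0,0,0],3.5],[[0,0,0],[0,0,0],3.5],[[0,0,0],[0,0,0],0],[[0,0,0],[0,0,0],0]]'; python3 -m crank '[[[0,0,0],[0,0,0],0],[[0,0,0],[0,0,0],0],[[0,0,0],[0,0,0],0],[[0,0,0],[0,0,0],0]]'; python3 -c "
from h import *;pose()"
```

```text
t: 38.62
ee_pos: [544.0, -139.3, 50.9]
orientation: [0.034, 1.57, -0.034]
ft_force: [4.4, 0.7, -1.3]
width: 18.5
t: 39.12
ee_pos: [546.6, -139.6, 51.2]
orientation: [0.033, 1.565, -0.035]
ft_force: [7.4, 0.4, -6.4]
width: 12.8
t 39.12 pos [ 546.6 -139.6   51.2] F [ 7.4  0.4 -6.4] w 12.8
[[ 0.005  0.043  0.999]
 [-0.001  0.999 -0.043]
 [-1.    -0.001  0.006]]
```

```bash
python3 -m crank '[[[0,0,0.2],[0,0,0],0],[[0,0,0],[8,0,0],0],[[0,0,0],[8,0,0],0],[[0,0,0],[8,0,0],0],[[0,0,0],[0,0,0],0]]'; python3 -c "
from h import *;o,_=pose();print(o['moment'])"
```

```text
t: 39.75
ee_pos: [547.2, -139.7, 51.2]
orientation: [0.361, 1.538, -0.361]
ft_force: [4.6, -0.9, -1.6]
width: 12.8
t 39.75 pos [ 547.2 -139.7   51.2] F [ 4.6 -0.9 -1.6] w 12.8
[[ 0.003  0.444  0.896]
 [-0.001  0.896 -0.444]
 [-1.     0.001  0.003]]
[-0.3154321  -0.89632853 -0.18166852]
```

Turning smoothly. I'll continue to the stop.

```bash
python3 -m crank '[[[0,0,0],[8,0,0],0],[[0,0,0],[8,0,0],0],[[0,0,0],[8,0,0],0],[[0,0,0],[8,0,0],0],[[0,0,0],[8,0,0],0]]'; python3 -c "
from h import *;o,_=pose();print(o['moment'])"; python3 -m crank '[[[0,0,0],[8,0,0],0],[[0,0,0],[8,0,0],0],[[0,0,0],[4,0,0],0],[[0,0,0],[0,0,0],0]]'; python3 -c "
from h import *;o,_=pose();print(o['moment'])"
```

```text
t: 40.38
ee_pos: [547.8, -140.4, 51.2]
orientation: [0.902, 1.371, -0.901]
ft_force: [6.6, -6.0, -3.9]
width: 12.8
t 40.38 pos [ 547.8 -140.4   51.2] F [ 6.6 -6.  -3.9] w 12.8
[[ 0.004  0.917  0.399]
 [-0.002  0.399 -0.917]
 [-1.     0.003  0.003]]
[-0.85062314 -1.07682634  0.18366833]
t: 40.88
ee_pos: [547.9, -140.9, 51.2]
orientation: [1.161, 1.234, -1.159]
ft_force: [6.9, -7.7, -5.7]
width: 12.8
t 40.88 pos [ 547.9 -140.9   51.2] F [ 6.9 -7.7 -5.7] w 12.8
[[ 0.004  0.998  0.065]
 [-0.002  0.065 -0.998]
 [-1.     0.004  0.003]]
[-1.23900148 -1.07803105 -0.06671538]
```

```bash
python3 -m crank '[[[0,0,0],[3,0,0],0],[[0,0,0],[2,0,0],0],[[0,0,0],[0,0,0],0]]'; python3 -c "
from h import *;o,_=pose();print(o['moment'])"
```

```text
t: 41.25
ee_pos: [547.9, -140.9, 51.2]
orientation: [1.224, 1.194, -1.222]
ft_force: [6.8, -6.7, -5.5]
width: 12.7
t 41.25 pos [ 547.9 -140.9   51.2] F [ 6.8 -6.7 -5.5] w 12.7
[[ 0.004  1.    -0.02 ]
 [-0.003 -0.02  -1.   ]
 [-1.     0.004  0.003]]
[-1.23854035 -1.11148084  0.74213742]
```

The z moment jumped to 0.74 N·m, so the latch is at its stop. Releasing and rising.

```bash
python3 -m crank '[[[0,0,0],[0,0,0],2.5],[[0,0,0],[0,0,0],3.5],[[0,0,0],[0,0,0],3.5],[[0,0,0],[0,0,0],3.5],[[-3,0,0],[0,0,0],3.5]]'; python3 -m crank '[[[-4,0,0],[0,0,0],3.5],[[-5,0,0],[0,0,0],3.5],[[0,0,0],[0,0,0],5],[[0,0,0],[0,0,0],5]]'; python3 - <<'E'
from h import *
pose(); t=get_image("top"); crop(t,"t27.png",320,170,200,130,4); crop(t,"t27b.png",130,180,200,130,4);s=get_image("scene"); crop(s,"s27.png",290,160,160,90,5)
E
```

```text
t: 41.88
ee_pos: [543.9, -138.7, 79.2]
orientation: [1.226, 1.202, -1.23]
ft_force: [0.0, 0.4, 0.0]
width: 34.9
t: 42.38
ee_pos: [545.3, -139.1, 170.4]
orientation: [1.228, 1.198, -1.228]
ft_force: [-0.3, -1.1, -0.0]
width: 49.0
t 42.38 pos [ 545.3 -139.1  170.4] F [-0.3 -1.1 -0. ] w 49.0
[[-0.     1.    -0.025]
 [ 0.    -0.025 -1.   ]
 [-1.    -0.    -0.   ]]
```

View pics/t27.png

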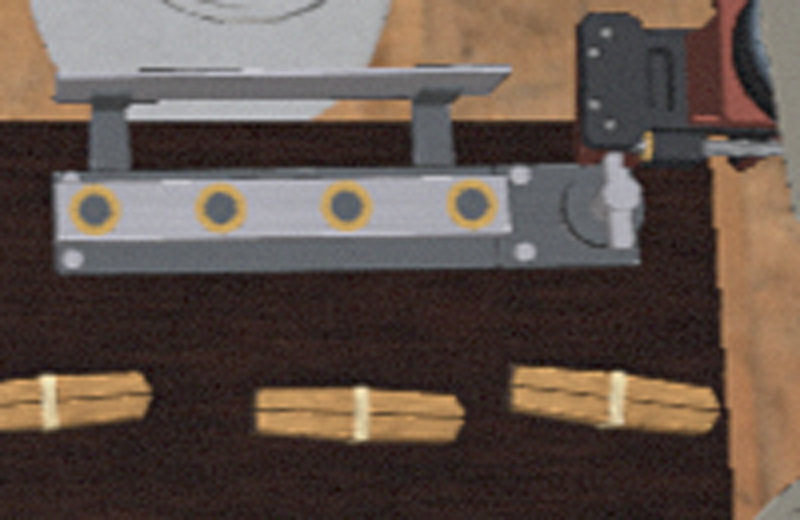

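View pics/s27.png

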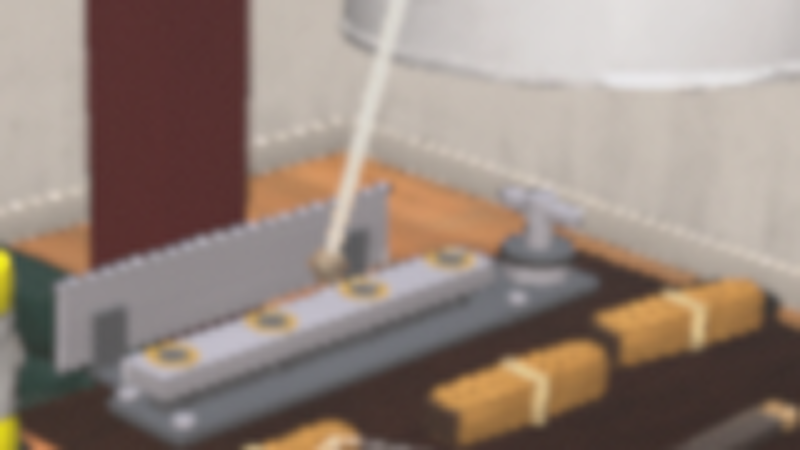

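View pics/t27b.png

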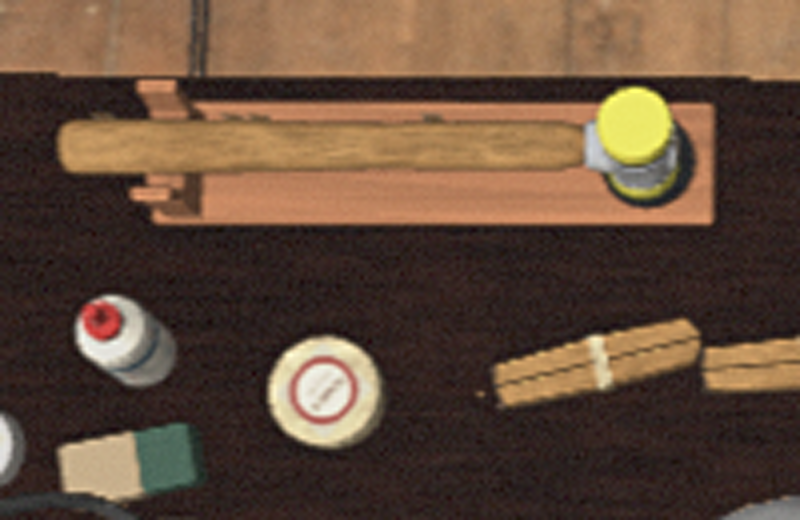

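The latch bar now lies across the rail. Clamp B has been knocked about 1 cm and also nudged clamp A; their bands are now at t1 (50,402) and t2 (600,362). I'll re-measure the clamps and work out the arm geometry for clearance under the lamp.

```bash
python3 - <<'E'
from h import *
from scipy.optimize import least_squares
t=get_image("top")
f=lambda o,u,v:(o[0]+(u+.5)/4-.5,o[1]+(v+.5)/4-.5)
T1=(320,170);T2=(130,180)
for n,o,u,v,z in [("cA",T2,599,362,27),("cAl",T2,497,387,26),("cAr",T2,697,339,26),("cB",T1,49,402,27),("cBr",T1,150,395,26),("cBl",T2,706,371,26),("cC",T1,361,413,27),("cCl",T1,257,411,26),("cCr",T1,462,416,26),("cD",T1,617,399,27),("cDl",T1,513,388,26),("cDr",T1,716,408,26)]:
    print(n,onz(t,*f(o,u,v),z)[:2].round(1))
# frames of clamp via colour segmentation
im=t["pixels"]; hsv=cv2.cvtColor(im,cv2.COLOR_RGB2HSV)
m=((hsv[...,0]>10)&(hsv[...,0]<30)&(hsv[...,1]>50)&(hsv[...,2]>110)).astype(np.uint8); m[:245]=0; m[300:]=0
n,lab,st,ce=cv2.connectedComponentsWithStats(m)
for i in range(1,n):
    if st[i,4]>150:
        ys,xs=np.nonzero(lab==i); r=cv2.minAreaRect(np.c_[xs,ys].astype(np.float32)); b=cv2.boxPoints(r)
        w=np.array([onz(t,*p,26)[:2] for p in b]); c=onz(t,*r[0],26)[:2]
        e=[w[1]-w[0],w[2]-w[1]]; L=max(e,key=np.linalg.norm); 
        print("comp",st[i].tolist(),"c",c.round(1),"len",[np.linalg.norm(x).round(1) for x in e],"ang from y",np.degrees(np.arctan(L[0]/L[1])).round(1))
o=get_obs();q=o["qpos"];p=o["ee_pos"];print(q.round(4),p.round(1))
D=[(.423829,1.630691,np.hypot(198.87,592.5),222.3),(.2191415,1.9284747,np.hypot(471.9,120.1),223.),(q[1],q[2],np.hypot(p[0],p[1]),p[2])]
for a1 in (0,30,50,75,100):
    g=lambda x:np.ravel([(a1+x[0]*np.sin(A)+x[1]*np.sin(A+B)-r,x[2]+x[0]*np.cos(A)+x[1]*np.cos(A+B)-z) for A,B,r,z in D])
    s=least_squares(g,[400,400,100]); print(a1,s.x.round(1),s.cost)
E
```

```text
cA [425.  317.9]
cAl [410.  377.5]
cAr [439.2 260.3]
cB [425.7 194.2]
cBr [430.3 134.5]
cBl [420.2 254.8]
cC [420.2  10.2]
cCl [421.2  71.4]
cCr [418.9 -49.7]
cD [ 429.4 -141.7]
cDl [435.7 -80.6]
cDr [ 424.5 -200.4]
comp [500, 245, 39, 55, 1589] c [ 426.3 -250.7] len [np.float64(90.2), np.float64(129.4)] ang from y -89.0
comp [61, 256, 24, 44, 811] c [403.4 801.3] len [np.float64(101.7), np.float64(49.9)] ang from y 89.4
comp [254, 260, 51, 21, 585] c [424.7 318.7] len [np.float64(121.9), np.float64(32.2)] ang from y -11.2
comp [306, 263, 52, 15, 587] c [425.1 195.1] len [np.float64(121.5), np.float64(31.2)] ang from y -3.4
comp [448, 262, 52, 16, 609] c [ 429.1 -140.8] len [np.float64(32.2), np.float64(122.2)] ang from y 3.5
comp [197, 264, 28, 28, 317] c [406.8 479.1] len [np.float64(63.6), np.float64(63.7)] ang from y 87.7
comp [384, 267, 52, 14, 602] c [418.9  10.9] len [np.float64(120.9), np.float64(30.9)] ang from y -0.3
comp [144, 288, 21, 12, 203] c [368.7 608.8] len [np.float64(46.6), np.float64(25.6)] ang from y -0.3
[-0.271   0.4019  1.8087 -0.      0.9338  1.3249] [ 544.8 -139.   169.3]
0 [561.4 436.5 -86.7] 58.37700043660789
30 [555.3 403.5 -98.7] 89.19371343889992
50 [ 551.3  381.5 -106.7] 117.82532278015651
75 [ 546.2  354.  -116.7] 162.712860213921
100 [ 541.1  326.5 -126.7] 217.70931515568262
```

```bash
python3 -m crank '[[[0,0,0],[-10,0,0],5],[[0,0,0],[-10,0,0],5],[[0,0,0],[-10,0,0],5],[[0,0,0],[-10,0,0],5],[[0,0,0],[-10,0,0],5]]'; python3 -m crank '[[[0,0,0],[-10,0,0],5],[[0,0,0],[-10,0,0],5],[[0,0,0],[-10,0,0],5],[[0,0,0],[-8,0,0],5],[[0,0,-3],[0,0,0],5]]'; python3 -m crank '[[[0,0,-5],[0,0,0],5],[[0,-0.9,-3.5],[0,0,0],5],[[0,0,0],[0,0,0],5],[[0,0,0],[0,0,0],5]]'; python3 -c "
from h import *;pose()"
```

```text
t: 43.15
ee_pos: [545.1, -139.1, 169.3]
orientation: [0.561, 1.499, -0.562]
ft_force: [0.4, -0.0, -0.5]
width: 49.7
t: 43.78
ee_pos: [516.4, -137.5, 169.5]
orientation: [0.046, 1.571, -0.045]
ft_force: [1.2, 0.6, 0.2]
width: 49.8
t: 44.28
ee_pos: [431.1, -141.5, 170.5]
orientation: [0.048, 1.57, -0.048]
ft_force: [-0.3, -0.3, 0.1]
width: 50.2
t 44.27 pos [ 431.1 -141.5  170.5] F [-0.3 -0.3  0.1] w 50.2
[[ 0.     0.061  0.998]
 [ 0.     0.998 -0.061]
 [-1.     0.     0.   ]]
```

```bash
python3 -m crank '[[[5,0,-0.15],[0,0,0],5],[[5,0,0],[0,0,0],5],[[4,0,0],[0,0,0],5],[[2,0,0],[0,0,0],5],[[0,0,0],[0,0,0],5]]'; python3 - <<'E'
from h import *
pose(); s=get_image("scene"); crop(s,"s28.png",360,160,120,90,6)
E
```

```text
t: 44.9
ee_pos: [428.9, -140.9, 9.0]
orientation: [0.048, 1.573, -0.046]
ft_force: [0.1, -0.9, 0.6]
width: 50.0
t 44.9 pos [ 428.9 -140.9    9. ] F [ 0.1 -0.9  0.6] w 50.0
[[-0.003  0.06   0.998]
 [ 0.001  0.998 -0.06 ]
 [-1.     0.001 -0.003]]
```

View pics/s28.png

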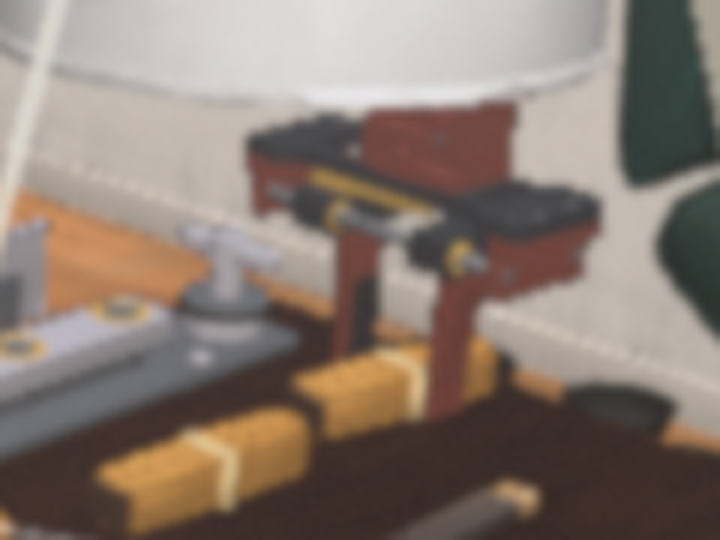

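```bash
python3 -m crank '[[[0.35,0,0],[0,0,0],5],[[0,0,0],[0,0,0],5],[[0,0,0],[0,0,0],0],[[0,0,0],[0,0,0],0],[[0,0,0],[0,0,0],0]]';python3 -m crank '[[[0,0,0],[0,0,0],0],[[0,0,0],[0,0,0],0]]'; python3 - <<'E'
from h import *
pose(); s=get_image("scene");  print((6*(proj(s,(428.9-21,-140.9,10))-[360,160])).round(), (6*(proj(s,(428.9-15,-141.7,13))-[360,160])).round())
E
```

```text
t: 45.58
ee_pos: [429.4, -141.5, 7.6]
orientation: [0.047, 1.569, -0.047]
ft_force: [-0.0, 0.0, 4.2]
width: 30.5
t: 45.82
ee_pos: [429.4, -141.5, 7.6]
orientation: [0.047, 1.569, -0.047]
ft_force: [-0.3, -0.2, 5.6]
width: 30.8
t 45.83 pos [ 429.4 -141.5    7.6] F [-0.3 -0.2  5.6] w 30.8
[[ 0.001  0.06   0.998]
 [-0.     0.998 -0.06 ]
 [-1.    -0.     0.001]]
[425. 403.] [417. 394.]
```

```bash
python3 -m crank '[[[-3,0,0],[0,0,0],0],[[-5,0,0],[0,0,0],0],[[-3,0,0],[0,0,0],0],[[0,0,0],[0,0,0],0],[[0,0,0],[0,0,0],0]]'; python3 - <<'E'
from h import *
pose(); s=get_image("scene"); crop(s,"s29.png",360,110,120,100,6)
E
```

```text
t: 46.5
ee_pos: [428.3, -141.1, 116.5]
orientation: [0.048, 1.571, -0.047]
ft_force: [-0.5, 0.2, -1.6]
width: 30.4
t 46.5 pos [ 428.3 -141.1  116.5] F [-0.5  0.2 -1.6] w 30.4
[[-0.001  0.06   0.998]
 [ 0.     0.998 -0.06 ]
 [-1.     0.    -0.001]]
```

View pics/s29.png

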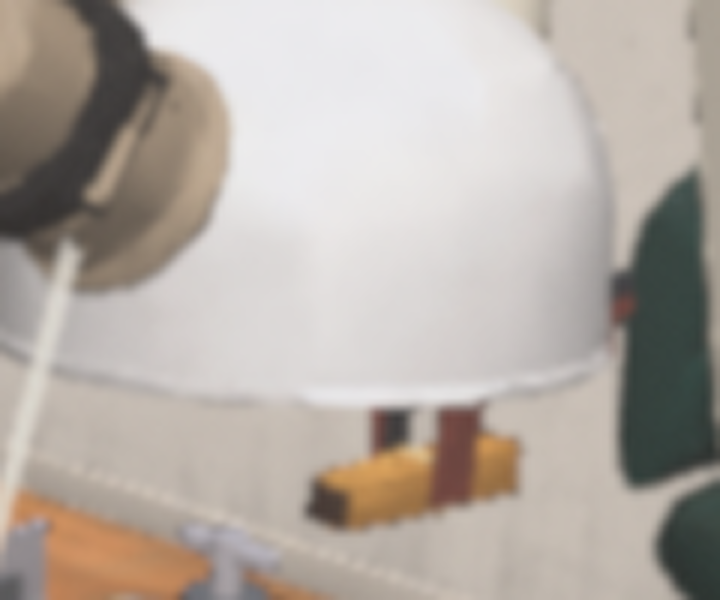

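```bash
python3 -m crank '[[[0,0,0],[10,0,0],0],[[0,0,0],[10,0,0],0],[[0,0,0],[10,0,0],0],[[0,0,0],[10,0,0],0],[[0,0,0],[10,0,0],0]]'; python3 -m crank '[[[0,0,0],[10,0,0],0],[[0,0,0],[10,0,0],0],[[0,0,0],[10,0,0],0],[[0,0,0],[5.6,0,0],0],[[0,3,-2.7],[0,0,0],0]]'; python3 -m crank '[[[0,4,-3],[0,0,0],0],[[0,4.35,-3],[0,0,0],0],[[0,0,0],[0,0,0],0],[[0,0,0],[0,0,0],0]]'; python3 -c "
from h import *;pose()"
```

```text
t: 47.18
ee_pos: [427.9, -140.9, 115.6]
orientation: [0.732, 1.447, -0.733]
ft_force: [0.0, 1.5, -1.2]
width: 30.5
t: 47.8
ee_pos: [456.4, -114.1, 115.5]
orientation: [1.199, 1.219, -1.203]
ft_force: [1.0, 0.0, 0.2]
width: 30.2
t: 48.3
ee_pos: [539.3, -52.3, 115.5]
orientation: [1.195, 1.22, -1.199]
ft_force: [-0.7, -0.6, -1.0]
width: 30.6
t 48.3 pos [539.3 -52.3 115.5] F [-0.7 -0.6 -1. ] w 30.6
[[-0.004  1.     0.017]
 [ 0.     0.017 -1.   ]
 [-1.    -0.004 -0.   ]]
```

```bash
python3 -m crank '[[[3,0.2,0.2],[0,0,0],0],[[2,0,0],[0,0,0],0],[[1,0,0],[0,0,0],0],[[0,0,0],[0,0,0],0],[[0,0,0],[0,0,0],0]]'; python3 - <<'E'
from h import *
pose(); s=get_image("scene"); crop(s,"s30.png",310,150,120,90,6)
t=get_image("top"); f=lambda o,u,v:(o[0]+(u+.5)/4-.5,o[1]+(v+.5)/4-.5)
for u,v in ((95,209),(221,208),(347,207),(472,204)): print(onz(t,*f((320,170),u,v),40)[:2].round(1))
E
```

```text
t: 48.92
ee_pos: [543.2, -54.7, 57.8]
orientation: [1.197, 1.216, -1.197]
ft_force: [0.1, -0.4, 0.7]
width: 30.4
t 48.92 pos [543.2 -54.7  57.8] F [ 0.1 -0.4  0.7] w 30.4
[[ 0.001  1.     0.016]
 [-0.     0.016 -1.   ]
 [-1.     0.001  0.   ]]
[539.5 167.2]
[540.6  92.3]
[541.7  17.3]
[544.1 -57.3]
```

View pics/s30.png

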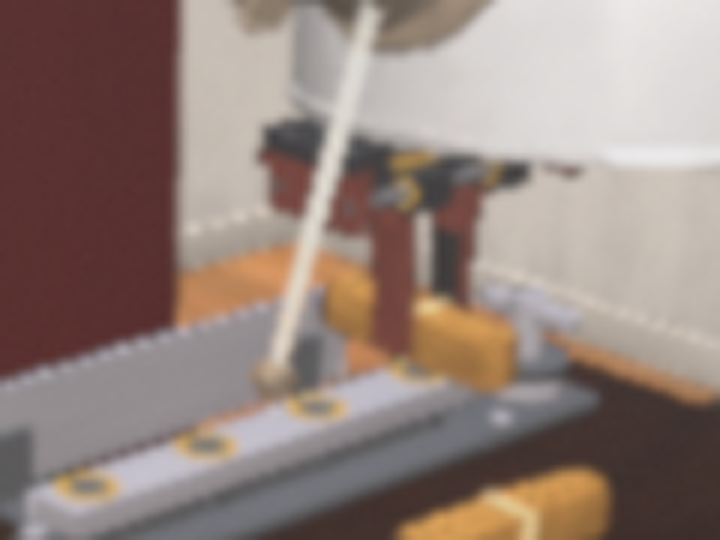

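```bash
python3 -m crank '[[[0.5,0,0.15],[0,0,0],0],[[0.3,0,0],[0,0,0],0],[[0.2,0,0],[0,0,0],0],[[0,0,0],[0,0,0],0],[[0,0,0],[0,0,0],0]]'; python3 -c "
from h import *;pose()"
```

```text
t: 49.65
ee_pos: [543.3, -55.9, 48.5]
orientation: [1.197, 1.217, -1.197]
ft_force: [-4.6, -1.0, 15.2]
width: 30.8
t 49.65 pos [543.3 -55.9  48.5] F [-4.6 -1.  15.2] w 30.8
[[ 0.     1.     0.017]
 [-0.     0.017 -1.   ]
 [-1.     0.     0.   ]]
```

```bash
python3 -m crank '[[[-0.15,0,0],[0,0,0],0],[[0,0,0],[0,0,0],3.6],[[0,0,0],[0,0,0],4.5],[[0,0,0],[0,0,0],4.8],[[0,0,0],[0,0,0],4.8]]'; python3 -m crank '[[[-2,0,0],[0,0,0],4.8],[[-4,0,0],[0,0,0],4.8],[[-5,0,0],[0,0,0],4.8],[[-1,0,0],[0,0,0],4.8],[[0,0,0],[0,0,0],4.8]]';  python3 - <<'E'
from h import *
pose(); s=get_image("scene"); crop(s,"s31.png",310,150,120,90,6); t=get_image("top"); crop(t,"t31.png",320,170,200,130,4)
E
```

```text
t: 50.28
ee_pos: [543.0, -55.9, 48.6]
orientation: [1.197, 1.217, -1.197]
ft_force: [-0.7, 0.2, 0.0]
width: 48.0
t: 50.9
ee_pos: [543.2, -55.9, 169.0]
orientation: [1.197, 1.216, -1.196]
ft_force: [-0.5, -0.2, -0.2]
width: 48.2
t 50.9 pos [543.2 -55.9 169. ] F [-0.5 -0.2 -0.2] w 48.2
[[ 0.001  1.     0.017]
 [-0.     0.017 -1.   ]
 [-1.     0.001  0.   ]]
```

View pics/s31.png

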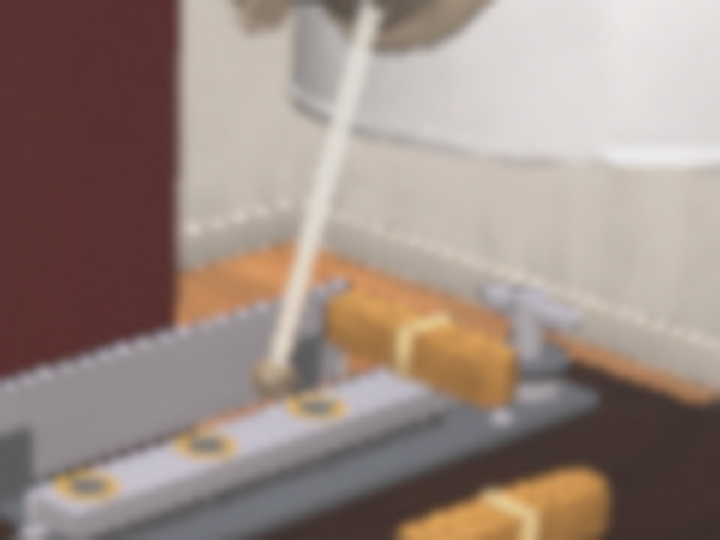

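View pics/t31.png

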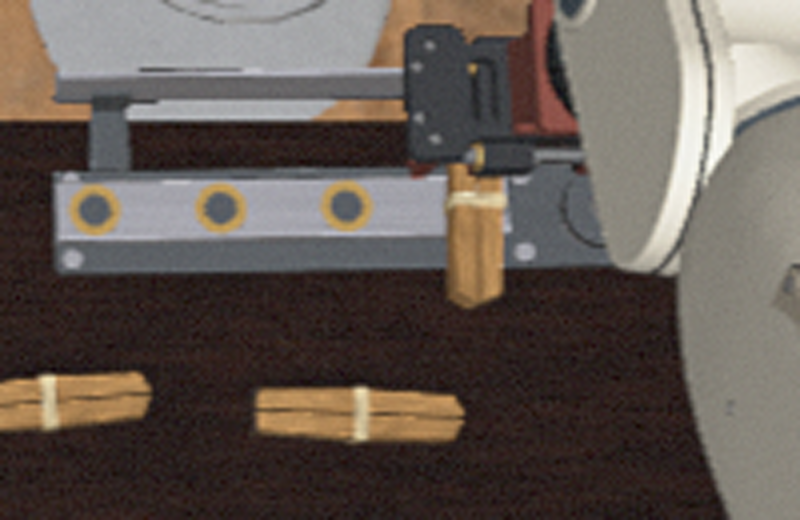

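```bash
python3 -m crank '[[[0,0,0],[-10,0,0],5],[[0,0,0],[-10,0,0],5],[[0,0,0],[-10,0,0],5],[[0,0,0],[-10,0,0],5],[[0,0,0],[-10,0,0],5]]'; python3 -m crank '[[[0,0,0],[-10,0,0],5],[[0,0,0],[-10,0,0],5],[[0,0,0],[-10,0,0],5],[[0,0,0],[-9.3,0,0],5],[[0,1.6,-3.3],[0,0,0],5]]'; python3 -m crank '[[[0,2,-4],[0,0,0],5],[[0,3,-5],[0,0,0],5],[[3,0,0],[0,0,0],5],[[0,0,0],[0,0,0],5],[[0,0,0],[0,0,0],5]]'; python3 -c "
from h import *;pose()"
```

```text
t: 51.62
ee_pos: [541.9, -55.7, 166.7]
orientation: [0.529, 1.509, -0.53]
ft_force: [0.2, -0.3, 0.6]
width: 50.2
t: 52.25
ee_pos: [510.4, -40.4, 167.0]
orientation: [-0.004, 1.572, 0.004]
ft_force: [0.5, 0.3, -0.7]
width: 49.8
t: 52.88
ee_pos: [420.1, 9.4, 138.5]
orientation: [-0.003, 1.572, 0.003]
ft_force: [-0.6, 0.6, 0.3]
width: 50.2
t 52.88 pos [420.1   9.4 138.5] F [-0.6  0.6  0.3] w 50.2
[[-0.001 -0.004  1.   ]
 [ 0.     1.     0.004]
 [-1.     0.    -0.001]]
```

```bash
python3 -m crank '[[[5,0.1,0],[0,0,0],5],[[4,0,0],[0,0,0],5],[[3,0,0],[0,0,0],5],[[1,0,0],[0,0,0],5],[[0,0,0],[0,0,0],5]]'; python3 -m crank '[[[0,0,0],[0,0,0],5]]';python3 -c "
from h import *;pose()"; python3 -m crank '[[[0,0,0],[0,0,0],0],[[0,0,0],[0,0,0],0],[[0,0,0],[0,0,0],0],[[0,0,0],[0,0,0],0],[[0,0,0],[0,0,0],0]]';python3 -c "
from h import *;pose()"
```

```text
t: 53.5
ee_pos: [420.1, 10.4, 8.7]
orientation: [-0.003, 1.571, 0.003]
ft_force: [-0.3, 0.3, -0.2]
width: 50.0
t: 53.62
ee_pos: [420.7, 10.5, 9.7]
orientation: [-0.003, 1.569, 0.003]
ft_force: [0.0, -0.2, 0.2]
width: 49.9
t 53.62 pos [420.7  10.5   9.7] F [ 0.  -0.2  0.2] w 49.9
[[ 0.002 -0.004  1.   ]
 [ 0.     1.     0.004]
 [-1.     0.     0.002]]
t: 54.25
ee_pos: [420.3, 10.6, 9.3]
orientation: [-0.004, 1.57, 0.004]
ft_force: [-0.9, 0.8, 8.1]
width: 30.6
t 54.25 pos [420.3  10.6   9.3] F [-0.9  0.8  8.1] w 30.6
[[ 0.001 -0.004  1.   ]
 [-0.     1.     0.004]
 [-1.    -0.     0.001]]
```

```bash
python3 -m crank '[[[-3,0,0],[0,0,0],0],[[-5,0,0],[0,0,0],0],[[-3,0,0],[0,0,0],0],[[0,0,0],[10,0,0],0],[[0,0,0],[10,0,0],0]]'; python3 -m crank '[[[0,0,0],[10,0,0],0],[[0,0,0],[10,0,0],0],[[0,0,0],[10,0,0],0],[[0,0,0],[10,0,0],0],[[0,0,0],[10,0,0],0]]'; python3 -m crank '[[[0,0,0],[10,0,0],0],[[0,0,0],[9.2,0,0],0],[[0,3,-0.55],[0,0,0],0],[[0,5,0],[0,0,0],0],[[0,4.1,0],[0,0,0],0]]';  python3 -m crank '[[[0,0,0],[0,0,0],0],[[3,0,0],[0,0,0],0],[[2,0,0],[0,0,0],0],[[0,0,0],[0,0,0],0],[[0,0,0],[0,0,0],0]]'; python3 - <<'E'
from h import *
pose(); s=get_image("scene"); crop(s,"s32.png",310,150,120,90,6)
E
```

```text
t: 54.88
ee_pos: [419.9, 10.6, 119.4]
orientation: [0.275, 1.552, -0.275]
ft_force: [0.2, 0.7, -0.0]
width: 30.7
t: 55.5
ee_pos: [419.5, 10.6, 118.8]
orientation: [0.949, 1.354, -0.95]
ft_force: [0.1, -0.0, -0.9]
width: 30.9
t: 56.12
ee_pos: [542.2, 18.4, 118.9]
orientation: [1.196, 1.218, -1.195]
ft_force: [0.0, -0.1, -0.6]
width: 30.9
t: 56.75
ee_pos: [540.4, 18.3, 69.3]
orientation: [1.196, 1.218, -1.196]
ft_force: [0.2, 0.8, -1.4]
width: 30.5
t 56.75 pos [540.4  18.3  69.3] F [ 0.2  0.8 -1.4] w 30.5
[[ 0.     1.     0.018]
 [ 0.     0.018 -1.   ]
 [-1.     0.    -0.   ]]
```

View pics/s32.png

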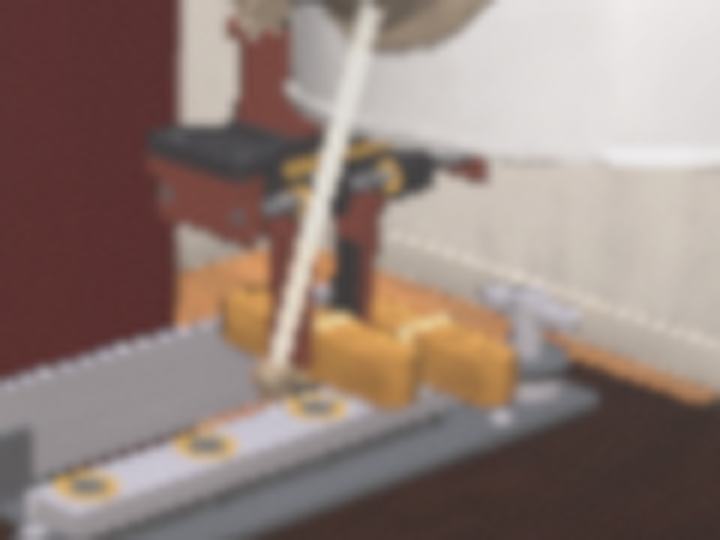

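```bash
python3 -m crank '[[[1,0,0],[0,0,0],0],[[0.6,0,0],[0,0,0],0],[[0.3,0,0],[0,0,0],0],[[0,0,0],[0,0,0],0],[[0,0,0],[0,0,0],0]]'; python3 -c "
from h import *;pose()"; python3 -m crank '[[[0,0,0],[0,0,0],3.6],[[0,0,0],[0,0,0],4.5],[[0,0,0],[0,0,0],4.8],[[0,0,0],[0,0,0],4.8],[[-2,0,0],[0,0,0],4.8]]'; python3 -m crank '[[[-4,0,0],[0,0,0],4.8],[[-5,0,0],[0,0,0],4.8],[[-1,0,0],[0,0,0],4.8],[[0,0,0],[0,0,0],4.8],[[0,0,0],[0,0,0],4.8]]';  python3 - <<'E'
from h import *
pose(); s=get_image("scene"); crop(s,"s33.png",310,150,120,90,6)
t=get_image("top"); crop(t,"t33.png",250,170,270,150,3)
E
```

```text
t: 57.42
ee_pos: [540.4, 18.3, 50.3]
orientation: [1.195, 1.218, -1.196]
ft_force: [-4.1, 0.5, 8.8]
width: 30.2
t 57.42 pos [540.4  18.3  50.3] F [-4.1  0.5  8.8] w 30.2
[[-0.001  1.     0.018]
 [-0.     0.018 -1.   ]
 [-1.    -0.001  0.   ]]
t: 58.05
ee_pos: [539.5, 18.3, 68.8]
orientation: [1.194, 1.22, -1.198]
ft_force: [0.2, 0.4, 0.8]
width: 47.6
t: 58.68
ee_pos: [539.6, 18.3, 168.2]
orientation: [1.194, 1.22, -1.198]
ft_force: [-1.3, -0.6, 0.3]
width: 48.2
t 58.67 pos [539.6  18.3 168.2] F [-1.3 -0.6  0.3] w 48.2
[[-0.003  1.     0.018]
 [-0.     0.018 -1.   ]
 [-1.    -0.003 -0.   ]]
```

View pics/s33.png

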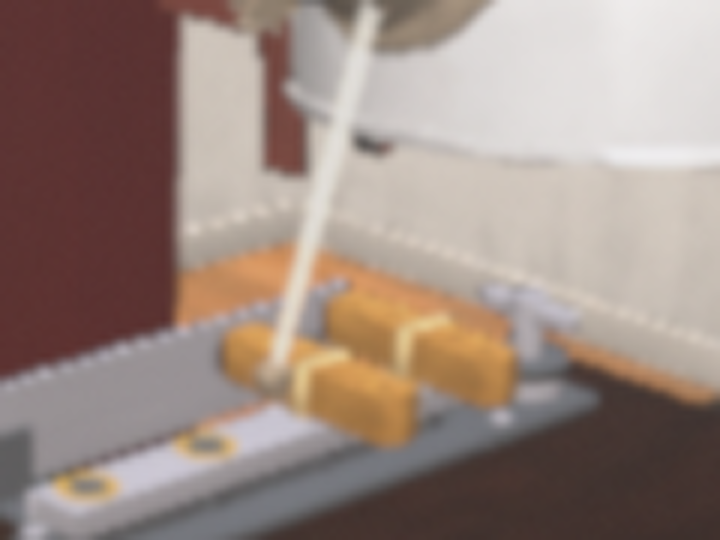

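View pics/t33.png

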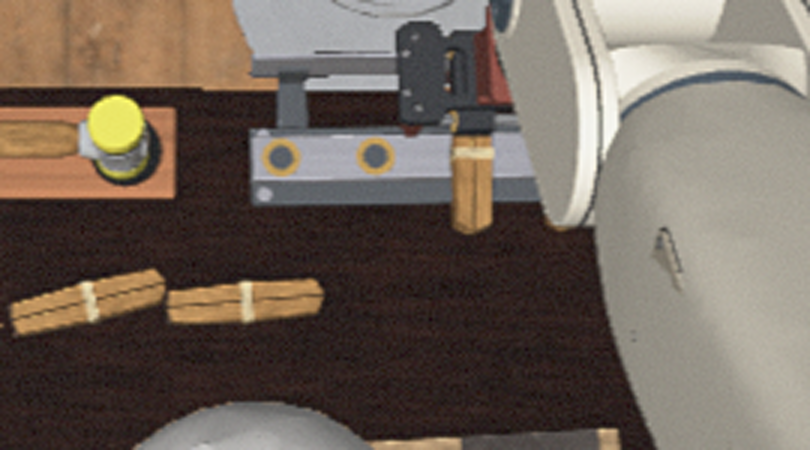

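Two clamps are placed well. For clamp B, next to the lamp, I'll travel along y over the rail first, drop low, and then come in along −x.

```bash
python3 -m crank '[[[0,0,0],[-10,0,0],5],[[0,0,0],[-10,0,0],5],[[0,0,0],[-10,0,0],5],[[0,0,0],[-10,0,0],5],[[0,0,0],[-10,0,0],5]]'; python3 -m crank '[[[0,0,0],[-10,0,0],5],[[0,0,0],[-10,0,0],5],[[0,0,0],[-10,0,0],5],[[0,0,0],[-10,0,0],5],[[0,3,0.2],[-2.4,0,0],5]]'; python3 -m crank '[[[0,5,0.3],[0,0,0],5],[[0,5,0.3],[0,0,0],5],[[0,5,0.3],[0,0,0],5],[[5,0,0],[0,0,0],5],[[4,0,0],[0,0,0],5]]';python3 -m crank '[[[0,0,0],[0,0,0],5],[[0,0,0],[0,0,0],5]]'; python3 - <<'E'
from h import *
o,M=pose(); print((M.T@(np.array([425.4,194.6,o['ee_pos'][2]])-o['ee_pos'])/10).round(2))
E
```

```text
t: 59.4
ee_pos: [540.0, 18.3, 168.5]
orientation: [0.527, 1.508, -0.528]
ft_force: [1.0, 0.8, -0.2]
width: 49.8
t: 60.02
ee_pos: [541.6, 47.4, 168.5]
orientation: [-0.048, 1.572, 0.047]
ft_force: [-0.3, 0.9, -0.4]
width: 49.7
t: 60.65
ee_pos: [541.1, 199.3, 77.4]
orientation: [-0.049, 1.572, 0.048]
ft_force: [-0.1, -0.3, -0.4]
width: 49.9
t: 60.9
ee_pos: [542.5, 198.6, 80.2]
orientation: [-0.047, 1.57, 0.047]
ft_force: [-0.4, -0.3, 0.4]
width: 50.0
t 60.9 pos [542.5 198.6  80.2] F [-0.4 -0.3  0.4] w 50.0
[[ 0.    -0.06   0.998]
 [ 0.     0.998  0.06 ]
 [-1.     0.     0.   ]]
[ -0.     0.3  -11.71]
```

```bash
python3 -m crank '[[[0,0.3,-3],[0,0,0],5],[[0,0,-5],[0,0,0],5],[[0,0,-3.7],[0,0,0],5],[[0,0,0],[0,0,0],5],[[2,0,0],[0,0,0],5]]'; python3 -m crank '[[[0,0,0],[0,0,0],5],[[0,0,0],[0,0,0],5]]'; python3 - <<'E'
from h import *
o,M=pose(); print((M.T@(np.array([425.4,194.6,9.5])-o['ee_pos'])/10).round(2)); s=get_image("scene"); crop(s,"s34.png",260,120,160,120,5)
E
```

```text
t: 61.52
ee_pos: [428.6, 195.8, 62.3]
orientation: [-0.045, 1.563, 0.049]
ft_force: [0.9, 0.5, 0.6]
width: 49.9
t: 61.78
ee_pos: [426.5, 194.9, 60.7]
orientation: [-0.047, 1.569, 0.048]
ft_force: [-0.1, -0.2, -0.4]
width: 49.9
t 61.77 pos [426.5 194.9  60.7] F [-0.1 -0.2 -0.4] w 49.9
[[ 0.002 -0.06   0.998]
 [ 0.001  0.998  0.06 ]
 [-1.     0.001  0.002]]
[ 5.12 -0.02 -0.12]
```

View pics/s34.png

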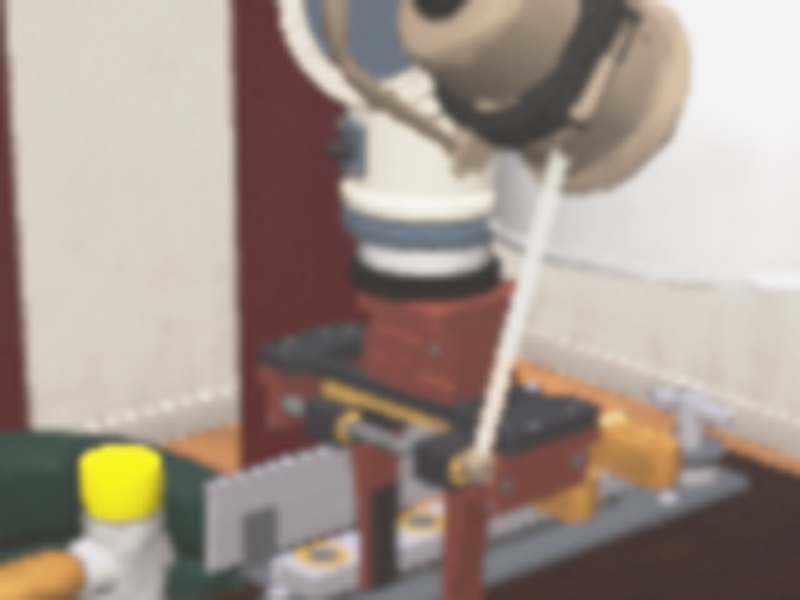

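```bash
python3 -m crank '[[[3,0,-0.1],[0,0,0],5],[[1.6,0,0],[0,0,0],5],[[0.5,0,0],[0,0,0],5],[[0,0,0],[0,0,0],5],[[0,0,0],[0,0,0],0]]'; python3 -m crank '[[[0,0,0],[0,0,0],0],[[0,0,0],[0,0,0],0],[[0,0,0],[0,0,0],0],[[0,0,0],[0,0,0],0]]';python3 -c "
from h import *;pose()"
```

```text
t: 62.45
ee_pos: [424.6, 194.7, 9.3]
orientation: [-0.047, 1.569, 0.048]
ft_force: [-0.8, -0.6, 0.2]
width: 43.5
t: 62.95
ee_pos: [424.7, 194.7, 9.3]
orientation: [-0.047, 1.569, 0.048]
ft_force: [-0.1, -0.3, 6.3]
width: 30.6
t 62.95 pos [424.7 194.7   9.3] F [-0.1 -0.3  6.3] w 30.6
[[ 0.001 -0.06   0.998]
 [ 0.001  0.998  0.06 ]
 [-1.     0.     0.001]]
```

```bash
python3 -m crank '[[[-3,0,0],[0,0,0],0],[[-3,0,0],[0,0,0],0],[[0,0,3],[0,0,0],0],[[-1,-0.3,4.5],[0,0,0],0],[[-3,-0.4,4.1],[0,0,0],0]]'; python3 -m crank '[[[0,0,0],[10,0,0],0],[[0,0,0],[10,0,0],0],[[0,0,0],[10,0,0],0],[[0,0,0],[10,0,0],0],[[0,0,0],[10,0,0],0]]'; python3 -m crank '[[[0,0,0],[10,0,0],0],[[0,0,0],[10,0,0],0],[[0,0,0],[10,0,0],0],[[0,0,0],[10,0,0],0],[[0,0,3],[2.4,0,0],0]]';  python3 -m crank '[[[0,0,4],[0,0,0],0],[[0,0,3],[0,0,0],0],[[0,0,0],[0,0,0],0],[[0,0,0],[0,0,0],0]]'; python3 - <<'E'
from h import *
o,M=pose(); print((M.T@(np.array([540.3,93,50.3])-o['ee_pos'])/10).round(2)); s=get_image("scene"); crop(s,"s35.png",290,140,140,105,5.5)
E
```

```text
t: 63.58
ee_pos: [540.1, 194.0, 108.0]
orientation: [-0.048, 1.574, 0.047]
ft_force: [0.6, 0.1, -1.5]
width: 30.8
t: 64.2
ee_pos: [539.8, 194.3, 108.5]
orientation: [0.639, 1.475, -0.64]
ft_force: [0.4, -0.4, -0.5]
width: 30.7
t: 64.82
ee_pos: [541.8, 165.3, 108.5]
orientation: [1.196, 1.218, -1.196]
ft_force: [0.1, 0.0, -0.9]
width: 30.4
t: 65.32
ee_pos: [543.3, 94.9, 108.7]
orientation: [1.196, 1.218, -1.196]
ft_force: [-0.3, 0.7, -0.5]
width: 30.7
t 65.33 pos [543.3  94.9 108.7] F [-0.3  0.7 -0.5] w 30.7
[[-0.     1.     0.018]
 [ 0.     0.018 -1.   ]
 [-1.    -0.    -0.   ]]
[ 5.84 -0.3   0.19]
```

View pics/s35.png

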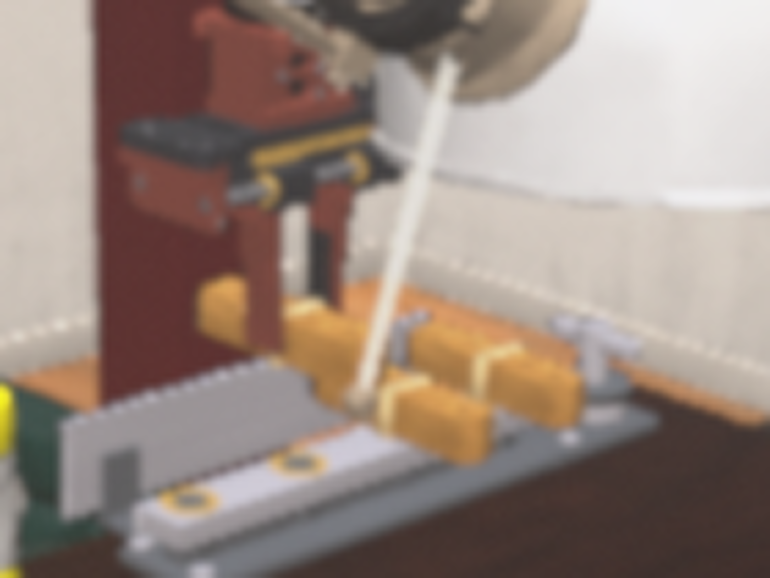

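```bash
python3 -m crank '[[[3,-0.3,0.2],[0,0,0],0],[[2,0,0],[0,0,0],0],[[0.5,0,0],[0,0,0],0],[[0.3,0,0],[0,0,0],0],[[0,0,0],[0,0,0],0]]';python3 -m crank '[[[0,0,0],[0,0,0],0],[[0,0,0],[0,0,0],0]]'; python3 -c "
from h import *;pose()"
```

```text
t: 66.0
ee_pos: [540.9, 92.8, 51.2]
orientation: [1.196, 1.217, -1.195]
ft_force: [1.3, -0.6, -0.2]
width: 30.7
t: 66.25
ee_pos: [540.8, 92.5, 51.3]
orientation: [1.196, 1.217, -1.195]
ft_force: [0.6, 0.0, -0.3]
width: 30.8
t 66.25 pos [540.8  92.5  51.3] F [ 0.6  0.  -0.3] w 30.8
[[ 0.001  1.     0.018]
 [ 0.     0.018 -1.   ]
 [-1.     0.001 -0.   ]]
```

```bash
python3 -m crank '[[[0.15,0,0],[0,0,0],0],[[0,0,0],[0,0,0],0],[[0,0,0],[0,0,0],3.6],[[0,0,0],[0,0,0],4.5],[[0,0,0],[0,0,0],4.8]]'; python3 -m crank '[[[0,0,0],[0,0,0],4.8],[[-2,0,0],[0,0,0],4.8],[[-4,0,0],[0,0,0],4.8],[[-4,0,0],[0,0,0],4.8],[[0,0,0],[0,0,0],4.8]]';  python3 - <<'E'
from h import *
pose(); s=get_image("scene"); crop(s,"s36.png",290,140,140,105,5.5)
t=get_image("top"); crop(t,"t36.png",220,170,270,150,3)
E
```

```text
t: 66.88
ee_pos: [540.4, 92.4, 49.1]
orientation: [1.196, 1.218, -1.196]
ft_force: [-0.2, -0.2, 0.0]
width: 47.7
t: 67.5
ee_pos: [542.5, 92.8, 152.2]
orientation: [1.199, 1.214, -1.191]
ft_force: [0.4, 0.0, -0.3]
width: 48.0
t 67.5 pos [542.5  92.8 152.2] F [ 0.4  0.  -0.3] w 48.0
[[ 0.006  1.     0.018]
 [ 0.001  0.018 -1.   ]
 [-1.     0.006 -0.001]]
```

View pics/s36.png

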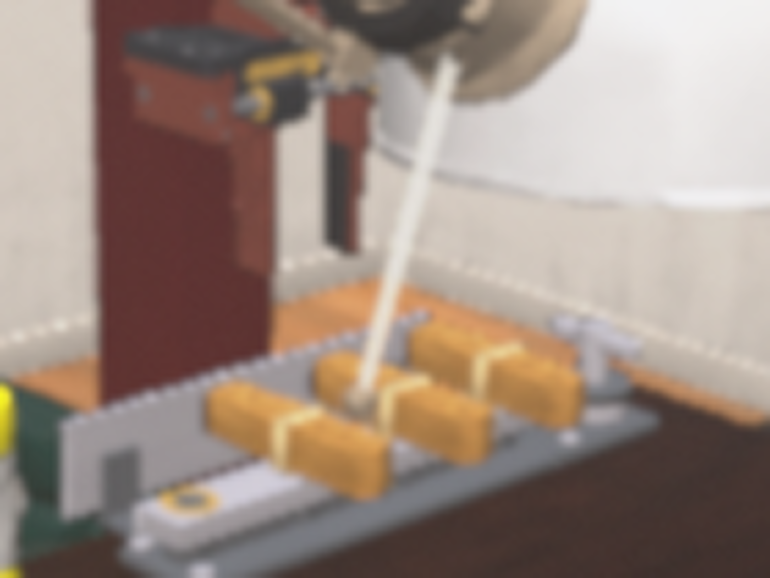

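View pics/t36.png

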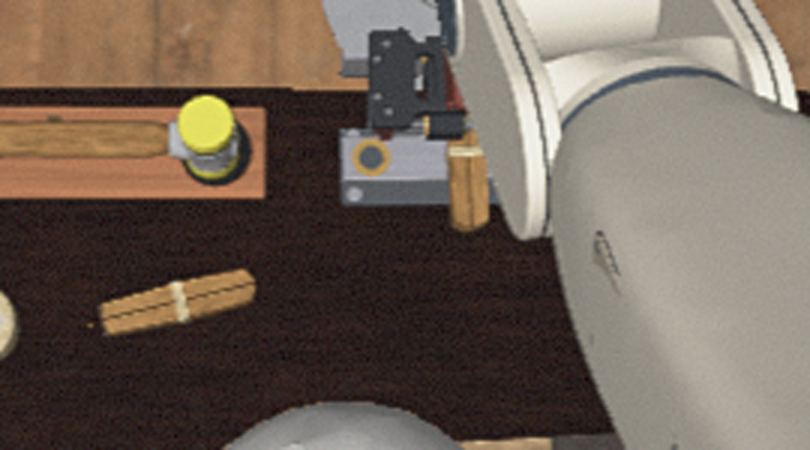

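```bash
python3 -m crank '[[[0,0,0],[-10,0,0],5],[[0,0,0],[-10,0,0],5],[[0,0,0],[-10,0,0],5],[[0,0,0],[-10,0,0],5],[[0,0,0],[-10,0,0],5]]'; python3 -m crank '[[[0,0,0],[-10,0,0],5],[[0,0,0],[-10,0,0],5],[[0,0,0],[-10,0,0],5],[[0,0,0],[-10,0,0],5],[[0,0,0],[-10,0,0],5]]'; python3 -m crank '[[[0,0,0],[-2,0,0],5],[[2,4,0.9],[0,0,0],5],[[2,4,0.9],[0,0,0],5],[[3,1.8,0.5],[0,0,0],5],[[0,0,0],[0,0,0],5]]'; python3 - <<'E'
from h import *
o,M=pose(); print((M.T@(np.array([427,195,80])-o['ee_pos'])/10).round(2))
E
```

```text
t: 68.22
ee_pos: [539.2, 92.3, 147.3]
orientation: [0.527, 1.509, -0.529]
ft_force: [-0.7, -0.0, -0.2]
width: 50.3
t: 68.85
ee_pos: [539.2, 92.3, 147.3]
orientation: [-0.156, 1.569, 0.156]
ft_force: [-0.0, -0.5, -0.4]
width: 50.0
t: 69.47
ee_pos: [538.5, 193.5, 76.5]
orientation: [-0.18, 1.569, 0.178]
ft_force: [-0.2, 0.1, 0.7]
width: 50.0
t 69.47 pos [538.5 193.5  76.5] F [-0.2  0.1  0.7] w 50.0
[[-0.005 -0.226  0.974]
 [-0.002  0.974  0.226]
 [-1.    -0.001 -0.006]]
[ -0.29   2.66 -10.83]
```

```bash
python3 -m crank '[[[0,0.9,-3.6],[0,0,0],5],[[0,0.9,-3.6],[0,0,0],5],[[0,0.9,-3.6],[0,0,0],5],[[0,3,0.6],[0,0,0],5],[[0,4.5,1],[0,0,0],5]]'; python3 -m crank '[[[0,4.5,1],[0,0,0],5],[[0,0,0],[0,0,0],5],[[0,0,0],[0,0,0],5],[[0,0,0],[0,0,0],5]]'; python3 - <<'E'
from h import *
o,M=pose(); print((M.T@(np.array([424.9,318.3,9.5])-o['ee_pos'])/10).round(2)); s=get_image("scene"); crop(s,"s37.png",200,80,260,190,3)
E
```

```text
t: 70.1
ee_pos: [428.1, 271.0, 80.2]
orientation: [-0.176, 1.563, 0.175]
ft_force: [1.2, -0.4, 0.3]
width: 49.9
t: 70.6
ee_pos: [427.6, 316.4, 79.4]
orientation: [-0.178, 1.564, 0.177]
ft_force: [0.3, 0.7, -0.5]
width: 50.0
t 70.6 pos [427.6 316.4  79.4] F [ 0.3  0.7 -0.5] w 50.0
[[-0.001 -0.224  0.975]
 [-0.001  0.975  0.224]
 [-1.    -0.    -0.001]]
[ 6.99  0.25 -0.21]
```

View pics/s37.png

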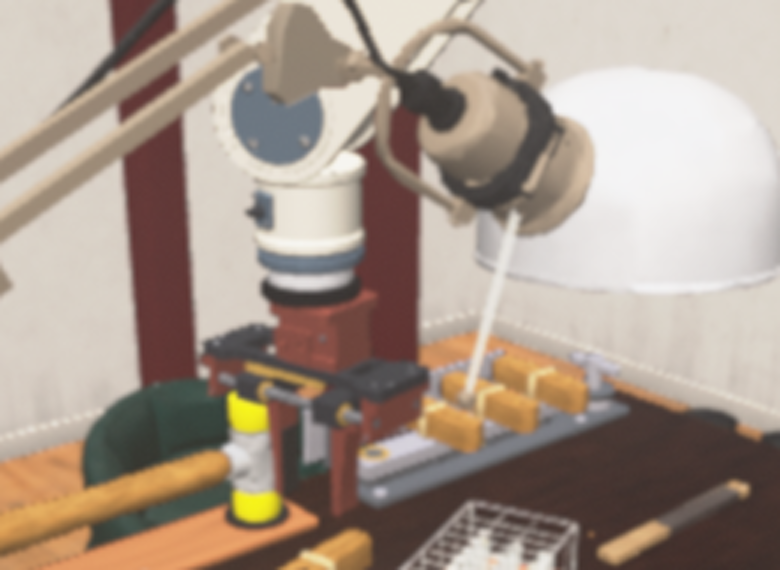

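```bash
python3 -m crank '[[[3,0.2,-0.2],[0,0,0],5],[[2.5,0,0],[0,0,0],5],[[1,0,0],[0,0,0],5],[[0.5,0,0],[0,0,0],5],[[0,0,0],[0,0,0],5]]'; python3 - <<'E'
from h import *
pose(); s=get_image("scene"); crop(s,"s38.png",240,150,150,110,5)
E
```

```text
t: 71.28
ee_pos: [425.5, 319.3, 9.5]
orientation: [-0.179, 1.563, 0.179]
ft_force: [0.7, 0.3, 0.3]
width: 49.8
t 71.28 pos [425.5 319.3   9.5] F [0.7 0.3 0.3] w 49.8
[[ 0.    -0.226  0.974]
 [ 0.     0.974  0.226]
 [-1.     0.     0.   ]]
```

View pics/s38.png

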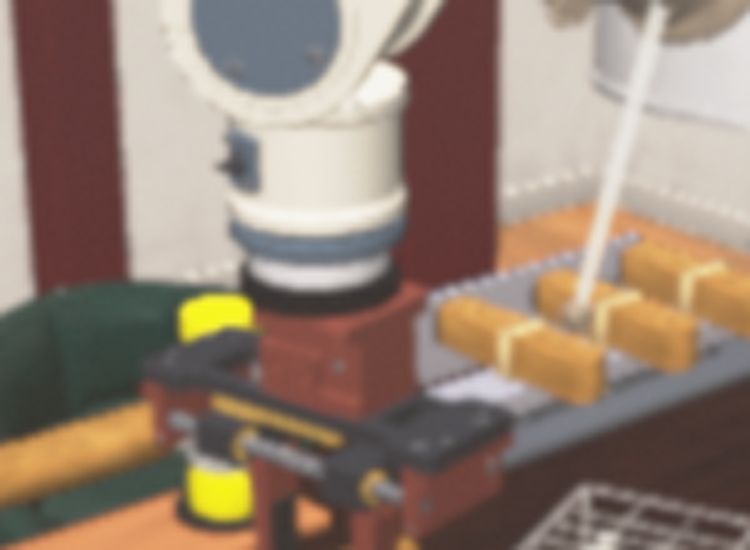

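```bash
python3 -m crank '[[[0,0,0],[0,0,0],0],[[0,0,0],[0,0,0],0],[[0,0,0],[0,0,0],0],[[0,0,0],[0,0,0],0],[[0,0,0],[0,0,0],0]]';python3 -c "
from h import *;pose()"
```

```text
t: 71.95
ee_pos: [425.5, 319.6, 9.7]
orientation: [-0.179, 1.563, 0.179]
ft_force: [-0.5, -0.0, 5.5]
width: 31.0
t 71.95 pos [425.5 319.6   9.7] F [-0.5 -0.   5.5] w 31.0
[[ 0.001 -0.226  0.974]
 [ 0.     0.974  0.226]
 [-1.     0.     0.001]]
```

```bash
python3 -m crank '[[[-3,0,0],[0,0,0],0],[[-3,0,0],[0,0,0],0],[[0,-4,-0.9],[0,0,0],0],[[0,-4.5,-1],[0,0,0],0],[[0,-4.4,-0.9],[0,0,0],0]]'; python3 -m crank '[[[0,-0.7,3.3],[0,0,0],0],[[0,-0.9,3.8],[0,0,0],0],[[-2,-0.9,3.9],[0,0,0],0],[[-2,0,0],[0,0,0],0],[[0,0,0],[0,0,0],0]]'; python3 - <<'E'
from h import *
pose(); s=get_image("scene"); crop(s,"s39.png",240,120,180,130,4)
E
```

```text
t: 72.58
ee_pos: [426.7, 186.1, 69.2]
orientation: [-0.179, 1.564, 0.179]
ft_force: [0.1, -0.7, -0.1]
width: 30.4
t: 73.2
ee_pos: [540.7, 187.9, 110.0]
orientation: [-0.178, 1.562, 0.179]
ft_force: [-0.2, 0.9, -1.2]
width: 30.8
t 73.2 pos [540.7 187.9 110. ] F [-0.2  0.9 -1.2] w 30.8
[[ 0.002 -0.226  0.974]
 [ 0.001  0.974  0.226]
 [-1.     0.     0.002]]
```

View pics/s39.png

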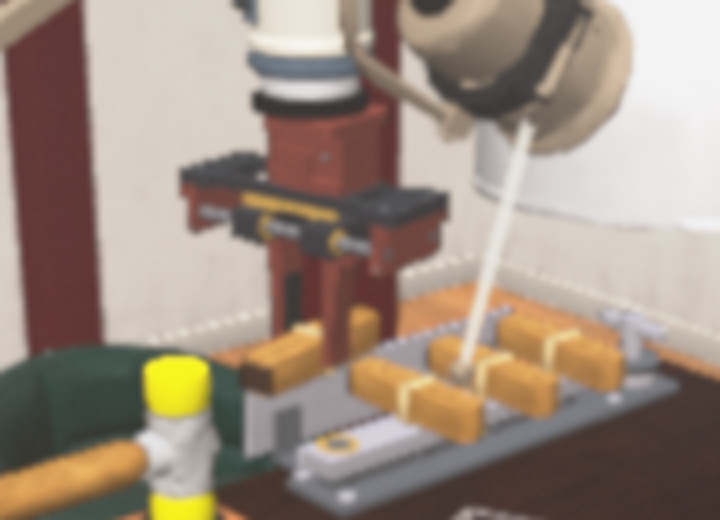

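```bash
python3 -m crank '[[[0,0,0],[10,0,0],0],[[0,0,0],[10,0,0],0],[[0,0,0],[10,0,0],0],[[0,0,0],[10,0,0],0],[[0,0,0],[10,0,0],0]]'; python3 -m crank '[[[0,0,0],[10,0,0],0],[[0,0,0],[10,0,0],0],[[0,0,0],[10,0,0],0],[[0,0,0],[10,0,0],0],[[0,0,0],[10,0,0],0]]'; python3 -m crank '[[[0,0,2],[2,0,0],0],[[0,0,0],[0,0,0],0],[[0,0,0],[0,0,0],0]]'; python3 - <<'E'
from h import *
o,M=pose(); print((M.T@(np.array([539.5,167.5,50.5])-o['ee_pos'])/10).round(2)); s=get_image("scene"); crop(s,"s40.png",240,120,180,130,4)
E
```

```text
t: 73.88
ee_pos: [538.3, 187.6, 107.9]
orientation: [0.508, 1.512, -0.51]
ft_force: [0.8, -0.5, -0.8]
width: 30.6
t: 74.5
ee_pos: [538.3, 187.6, 107.9]
orientation: [1.172, 1.233, -1.176]
ft_force: [0.8, 0.2, -0.4]
width: 30.9
t: 74.88
ee_pos: [540.8, 167.4, 109.1]
orientation: [1.195, 1.219, -1.195]
ft_force: [-0.4, -0.6, -0.6]
width: 30.9
t 74.88 pos [540.8 167.4 109.1] F [-0.4 -0.6 -0.6] w 30.9
[[-0.     1.     0.019]
 [-0.     0.019 -1.   ]
 [-1.    -0.    -0.   ]]
[ 5.86 -0.12 -0.02]
```

View pics/s40.png

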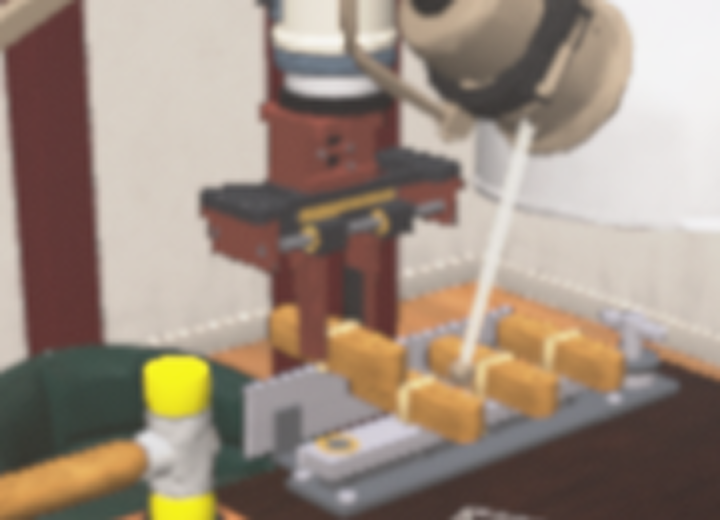

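```bash
python3 -m crank '[[[3,-0.1,0],[0,0,0],0],[[2,0,0],[0,0,0],0],[[0.5,0,0],[0,0,0],0],[[0.3,0,0],[0,0,0],0],[[0,0,0],[0,0,0],0]]';python3 -m crank '[[[0.1,0,0],[0,0,0],0],[[0,0,0],[0,0,0],0]]'; python3 -c "
from h import *;pose()"
```

```text
t: 75.55
ee_pos: [540.4, 168.0, 51.8]
orientation: [1.196, 1.217, -1.195]
ft_force: [-0.2, -0.2, -0.1]
width: 30.8
t: 75.8
ee_pos: [540.3, 167.9, 50.7]
orientation: [1.196, 1.217, -1.195]
ft_force: [-0.1, -0.1, 1.0]
width: 30.6
t 75.8 pos [540.3 167.9  50.7] F [-0.1 -0.1  1. ] w 30.6
[[ 0.001  1.     0.018]
 [ 0.     0.018 -1.   ]
 [-1.     0.001 -0.   ]]
```

```bash
python3 -m crank '[[[0.05,0,0],[0,0,0],0],[[0,0,0],[0,0,0],3.6],[[0,0,0],[0,0,0],4.5],[[0,0,0],[0,0,0],4.8],[[0,0,0],[0,0,0],4.8]]'; python3 -m crank '[[[-2,0,0],[0,0,0],4.8],[[-4,0,0],[0,0,0],4.8],[[-4,0,0],[0,0,0],4.8],[[-3,0,3],[0,0,0],4.8],[[0,0,5],[0,0,0],4.8]]'; python3 -m crank '[[[0,0,5],[0,0,0],4.8],[[0,0,5],[0,0,0],4.8],[[0,0,5],[0,0,0],4.8],[[0,0,5],[0,0,0],4.8],[[0,0,5],[0,0,0],4.8]]';python3 -m crank '[[[0,0,5],[0,0,0],4.8],[[0,0,5],[0,0,0],4.8],[[0,-3,5],[0,0,0],4.8],[[0,-3,3],[0,0,0],4.8],[[0,0,0],[0,0,0],4.8]]'; python3 - <<'E'
from h import *
pose(); s=get_image("scene"); crop(s,"s41.png",240,120,180,130,4)
t=get_image("top"); crop(t,"t41.png",320,170,200,130,4);crop(t,"t41b.png",130,180,200,130,4)
E
```

```text
t: 76.42
ee_pos: [539.9, 167.8, 49.6]
orientation: [1.196, 1.218, -1.196]
ft_force: [-0.8, -0.3, -0.6]
width: 47.7
t: 77.05
ee_pos: [543.3, 88.2, 182.5]
orientation: [1.197, 1.216, -1.189]
ft_force: [0.6, -0.6, -0.6]
width: 48.0
t: 77.68
ee_pos: [545.8, -163.7, 179.8]
orientation: [1.196, 1.218, -1.196]
ft_force: [0.4, -0.3, 0.5]
width: 47.9
t: 78.3
ee_pos: [487.4, -345.0, 179.5]
orientation: [1.198, 1.217, -1.199]
ft_force: [-0.4, 0.3, 0.5]
width: 48.2
t 78.3 pos [ 487.4 -345.   179.5] F [-0.4  0.3  0.5] w 48.2
[[-0.001  1.     0.014]
 [ 0.     0.014 -1.   ]
 [-1.    -0.001 -0.   ]]
```

View pics/s41.png

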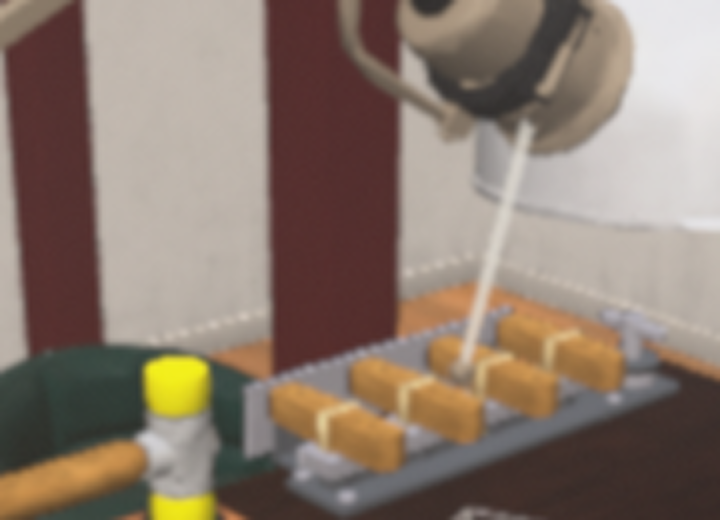

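View pics/t41.png

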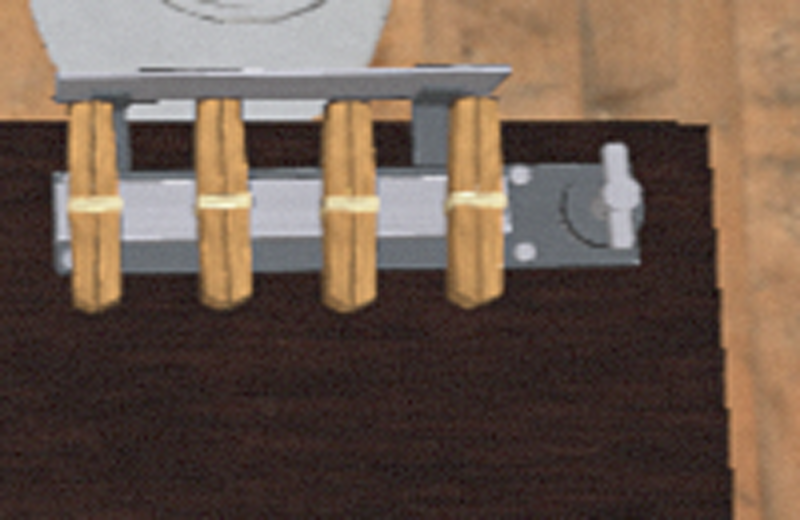

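View pics/t41b.png

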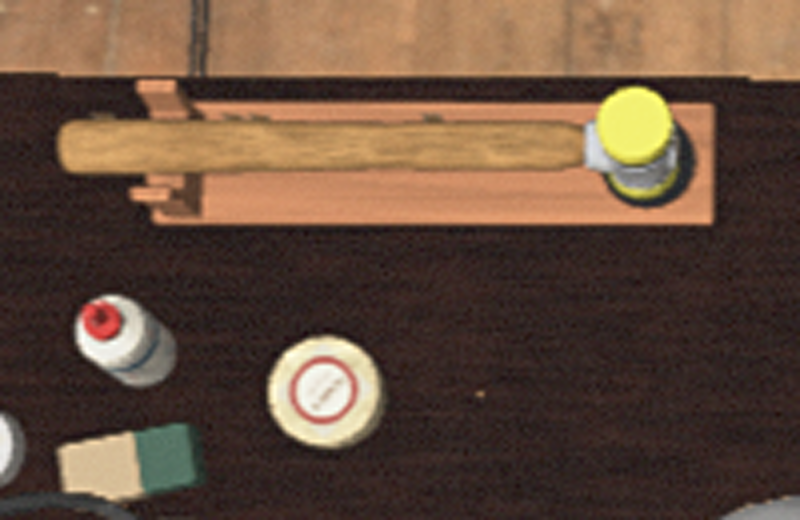

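```bash
python3 - <<'E'
from h import *
t=get_image("top"); f=lambda u,v:(320+(u+.5)/4-.5,170+(v+.5)/4-.5)
for n,u,v,p in ((3,95,204,(539,167.5)),(2,223,202,(540.2,93)),(1,351,204,(541.2,18)),(0,476,199,(542.8,-56.3))):
    w=onz(t,*f(u,v),67)[:2]; print(n,w.round(1),(w-p).round(1))
for a,b in (((90,100),(97,305)),((218,98),(228,303)),((348,102),(350,305)),((474,98),(474,302))):
    p,q=onz(t,*f(*a),66)[:2],onz(t,*f(*b),66)[:2]; d=p-q; print("ang",np.degrees(np.arctan2(d[1],d[0])).round(1),"mid",((p+q)/2).round(1),np.linalg.norm(d).round(1))
E
```

```text
3 [536.3 168.9] [-2.7  1.4]
2 [538.   94.4] [-2.2  1.4]
1 [537.3  20. ] [-3.9  2. ]
0 [540.8 -53. ] [-2.   3.3]
ang 1.6 mid [538.  169.7] 122.2
ang 1.7 mid [539.7  94.3] 122.4
ang -1.1 mid [538.4  20.9] 121.2
ang -2.4 mid [541. -52.] 122.0
```

All four clamps are within about 4 mm and 4° of target, everything is at rest and the arm is clear. Handing in.

```bash
python3 -m crank '[[[0,0,0],[0,0,0],4.8],[[0,0,0],[0,0,0],4.8]]'; python3 -c "
from workcell import *; print(close_job())"
```

```text
t: 78.7
ee_pos: [490.0, -342.3, 179.8]
orientation: [1.195, 1.219, -1.194]
ft_force: [0.8, 1.1, -0.3]
width: 48.0
the job is handed in; nothing more can be done
None
```

I did the whole job in order and handed it in at about 79 s of the 210 s allowed; `close_job()` gave no verdict.

- **Pegs:** A slow press only made the handle slip in the jaws, so I struck the pegs with the mallet's face. Between most blows I re-levelled the mallet by lowering it onto its own stand, without releasing it. Peg 2 needed three blows; its last one was to be sure, since it still looked about 0.5 mm proud. In the images all four look flush, but I had no direct reading to confirm it.
- **Mallet:** It is back on its stand, upright on the pad with the handle in the fork. The head sits about 5–7 mm off the pad centre, against a 15 mm limit.
- **T-handle:** I turned it clockwise until the torque rose at its stop, and the top view shows the bar across the rail.
- **Clamps:** All four were on the table, and two had been shifted about 1 cm before I reached them. Each now lies across the rail on its own peg, within about 4 mm and 4° of where it should be.
- **Last checks:** The tin and bottle look unmoved in the top view, and the gripper was open and clear of everything. No check failed. The one small disagreement is that camera readings of the pegs before and after knocking differed by 1–3 mm, within the tolerances.

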